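Load the vial shaker, latch its guard and start it

TASK

Take the block of blue-capped vials out of the rack and set it gently on the shaker's carriage, flat on the mat between the two black cheeks. Push the clear sliding guard fully shut until its latch clicks in behind the striker, then press the long green start bar right down near its middle, so that both ends go down evenly, and let go. Keep the vials upright, and leave the other two blocks in the rack and the tin and soil ring beside the shaker where they are.

Things in the scene. Friction and masses are not known exactly. Their poses are not given: they have to be found in the camera images.
- blue_block_mid (a point): centre (24 mm above the underside) of the block of blue-capped vials, to be loaded: an aluminium block 60 mm long (its x axis) x 42 mm wide (its y axis) x 33 mm high, 0.28 kg, with two rows of three small vials whose blue caps (15.6 mm across) stand up to 48 mm above the underside. Either way round is the same. In the rack its underside is 6 mm above the table
- white_block_mid (a point): centre of a like block with white caps, to be left in the rack
- orange_block_mid (a point): centre of a like block with orange caps, to be left in the rack
- rack: fixed steel rack, 209 x 60 mm, origin on the table under its centre; holds three blocks end to end along its x axis, 67 mm apart. Thin plates stand between and beyond them, 2 mm from the block ends and up to the height of the caps (54 mm above the table), so a block can be gripped there only across its 42 mm width; its side rails are only 10 mm high
- shaker: fixed white bench shaker, 264 x 300 mm, origin on the table under it; x axis from its front (start bar) to its back, y axis from the carriage side to the motor side. Deck 50 mm high. An aluminium end wall (118 mm high, carrying the latch) closes the carriage's -y side, the grey motor housing (112 mm high) lies on its +y side
- carriage_seat (a point): centre of the carriage's rubber mat, 64 mm above the table; axes as the shaker. The block lies on it, length along x, its centre then 24 mm above this point. Black cheeks flank its long sides (51 mm apart, flared at the top, up to 45 mm high), so here it can be held only by its ends, 60 mm apart; 5 mm beyond the ends stand corner stops 6 mm high, 30 mm apart
- guard_handle (a point): middle of the guard's black handle bar, 12 mm thick, 88 mm long along the shaker's x axis, 26 mm above the guard's clear roof (roof top 122 mm above the table), 20 mm free under the bar. It moves with the guard, which is 154 mm wide (x), 138 mm long (y), open at both ends, and shuts towards the shaker's -y
- guard (a joint): opening of the sliding guard in m along the shaker's y axis: 0 shut (latched within about 1 mm of 0), 0.137 fully open. It slides with 1 to 2 N; two spring buffers and the latch ramp resist the last 20 mm with up to about 12 N; the hard stop is at -0.002. If it is let go before the latch has caught, it stands open or springs back to several mm open
- latch_pawl (a joint): angle of the spring latch pawl on the end wall in rad: 0 down (rest, and latched when the guard is shut); about 0.3 while the striker on the guard lifts it
- start_bar_top (a point): middle of the top face of the green start bar, 180 mm long along the shaker's y axis, 24 mm wide, 74 mm above the table when up, at the front of the shaker; a white mark lies across its middle
- start_bar (a joint): how far the start bar is pressed down in m: 0 up, 0.007 bottom stop; springs, about 1.4 N to start it and 6.5 N to the bottom; it comes up by itself
- start_bar_rock (a joint): tilt of the start bar in rad, 0 level; it tilts by force x distance from the middle / 6 N m per rad
- tin_a_mid (a point): centre of a white lidded moisture tin, 56 mm across and 36 mm high, standing right of the shaker; bystander
- ring_mid (a point): centre of a steel cutting ring full of soil, 69 mm across and 20 mm high, right of the shaker; bystander

How it is judged:
On the way, in this order (a step that is already met when the one before it is completed fails the run):
1. the blue-capped block stands on the carriage's mat between the cheeks, let go (z of blue_block_mid in the frame of carriage_seat between 0.02 and 0.027 m and horizontal distance between blue_block_mid and carriage_seat below 0.01 m and angle between the x axis of blue_block_mid and the x axis of carriage_seat, either way round below 0.2 rad and contact force between the fingers and blue_block below 0.1 N), for 0.2 s.
2. the guard is shut and the latch pawl has dropped behind its striker (value of joint guard below 0.003 m and value of joint latch_pawl below 0.08 rad), for 0.2 s.
3. the start bar is pressed down evenly (at least 5 mm, tilted by less than 0.025 rad) with the guard latched (all of step 2 and value of joint start_bar above 0.005 m and value of joint start_bar_rock between -0.025 and 0.025 rad), for 0.1 s.
At the end, for the whole second after the job is handed in: the blue-capped block stands flat on the carriage mat (centre within 10 mm, turned by less than 0.2 rad), the guard is within 3 mm of shut with the latch pawl down behind the striker, and the start bar is up again (within 1.5 mm) (all of step 2 and z of blue_block_mid in the frame of carriage_seat between 0.02 and 0.027 m and horizontal distance between blue_block_mid and carriage_seat below 0.01 m and angle between the x axis of blue_block_mid and the x axis of carriage_seat, either way round below 0.2 rad and value of joint start_bar below 0.0015 m); the robot touches nothing.
It fails at once if the blue-capped block is tipped by more than 0.5 rad (angle between blue_block_mid's own z axis and vertical above 0.5 rad).
It fails at once if the blue-capped block is dropped (falls free of the fingers faster than 0.5 m/s, as from more than about 13 mm) (contact force between the fingers and blue_block below 0.1 N and linear speed of blue_block above 0.5 m/s).
It fails at once if another block is moved more than 15 mm or tipped (distance of any of white_block_mid, orange_block_mid from where it was at the start of the episode above 0.015 m).
It fails at once if the tin or the soil ring is moved more than 20 mm (distance of any of tin_a_mid, ring_mid from where it was at the start of the episode above 0.02 m).
It also fails if it takes over 72 s, if anything falls off the work surface, if the arm or the gripper's body presses on something with over 40 N, if the wrist force passes 120 N, or if a joint passes its speed limit or range.

ROBOT

A 7-joint arm with a two-finger parallel gripper is mounted at the origin on a cart in front of the work surface, level with it; the furniture and walls round the work are solid. World frame = base frame: x ahead of the robot, y to its left, z up, the work surface at z = 0. Lengths are in m, angles in rad, forces in N, time in s.
With the tool pointing down it reaches from about 0.4 to 0.85 m from the base axis. Payload 10.4 kg.
Tool frame: the origin (TCP) lies midway between the tips of the shut fingers; the grasp point (between the pads) lies 19 mm behind it (grip_point_offset is the distance from the TCP to the grasp point, in m); y points along the fingers, z is the direction in which the jaws open and shut, and the axes are right-handed (so a half turn about y gives the same grasp; the last joint's range is limited). The gripper opens to 85 mm and grips with 20 to 120 N. Pads are 22 mm wide; open, the fingers measure 114 mm over their backs; the gripper's body (76 mm by 85 mm) begins 54 mm behind the grasp point. The pads swing forward as they close: fully open they stand 13 mm farther back than shut.
Start: joints at [-0.023, 0.332, -0.065, 1.46, 0.022, 1.35, -0.088], TCP at [0.625, 0, 0.231] pointing down, gripper open.
Joint ranges: [-2.6, 2.6], [-0.5, 2.12], [-1.47, 1.34], [0.16, 2.42], [-1.27, 4.41], [0.06, 2.06], [-2.6, 2.6]. Speed limits (rad/s): [2.22, 2.22, 2.79, 2.79, 3.14, 3.14, 3.14].

INTERFACE

Orientations are given as a unit quaternion [x, y, z, w].
In Python, from workcell import * gives the robot as it stands.
- The arm moves only by the tool send_rows, never from a script. Its argument "motion" is a list of rows, each a list of 7 numbers: the opening in per cent of the stroke, from 0 (shut) to 100 (fully open), then the shift along the tool's x, y, z in m, then the turn, a rotation vector about the tool's x, y, z in rad. In form: [[claw, tx, ty, tz, ax, ay, az], ...]. A call has 1 to 10 rows; each row is the pose to reach, as a shift and turn from the pose commanded when the call began, along the tool's axes at that moment; what a row does not reach only later rows make up. A row lasts 1/12 s, in which the tool goes at most 41.7 mm and 7.16 degrees, less where a joint would pass 70% of its speed; a pose out of reach is approached as far as the arm can. A call with a gripper value outside its range is refused whole. The fingers move at their own pace and stop on an object; "squeeze" is the grip in N (left out, the last holds). Time passes only in rows, so rows that repeat a pose let the fingers close. It gives the time, the measured TCP pose, the force and the opening at its end, in the units of the state.
- get_obs(): the state, without advancing time (a new reading comes with each control period).
- camera(name): name is "scene" or "side" or "wrist"; returns a dict with "pixels" (480x640x3 uint8, red, green, blue), "range_z" (480x640 float32, m along the optical axis (not along the pixel's ray), 0 where there is no reading), "fovy" (degrees; the focal length in pixels is half the picture's height over the tangent of half this angle, whatever the lens; pixels are square), "cx", "cy" (the principal point, pixels), "view" (4x4, takes a point from world to camera coordinates); the wrist camera has in their place "T_tool_cam" (4x4, takes a point from camera to tool coordinates, whose origin is the TCP and whose axes are the tool frame's). Camera axes: x right, y down, z forward; pixel columns grow to the right and rows downward; lengths in m; the calibration is good to about 2 mm. The wrist camera is an equidistant fisheye: a pixel r from the principal point sees the ray r / f radians off the axis. A picture is of the moment at which its call begins: read the wrist's pose just before it.
- hand_in(): hands the job in, once; it reports no verdict.
The state is a dict: "clock": time; "joint_pos": joint angles; "joint_velocities": joint speeds; "tau": joint torques, N m; "position": TCP position; "ee_rot": TCP orientation; "ft_force": force on the tool from outside, world axes, zero at the start; "torque": the same for the moment, N m; "grip_width": opening from 0.0 (shut) to 1.0 (fully open).
Only numpy, scipy, OpenCV 4.12 (cv2) and the standard library are available. Lean on these libraries where they do the work, as an engineer would, in place of code of your own. Each camera call takes 0.05 s, during which the arm holds its last target.

## Working session

There is one attempt and no reset: what is moved stays moved. The work goes in short steps, Python scripts to look and compute and a tool call to move; the robot and the scene stay as the last step left them, time stands still between calls to the robot, and variables do not carry over. Pictures are saved under pics/ and viewed, and the job is handed in when it is done.

Besides the shell and the picture viewer there is one more tool, called after "Request:" in YAML: its name, and indented under it one key for each argument. send_rows: Moves the arm, as the interface text tells. Its arguments: {"type":"object","properties":{"motion":{"type":"array"},"squeeze":{"type":"number"}},"required":["motion"]}

```bash
mkdir -p pics; ls; python3 - <<'E'
from workcell import *
import cv2,numpy as np
print(get_obs())
for n in ["scene","side","wrist"]:
    c=camera(n); cv2.imwrite(f"pics/{n}0.png",c["pixels"][:,:,::-1])
    np.savez(f"/tmp/{n}0.npz",**c)
    print(n,{k:v for k,v in c.items() if k not in("pixels","range_z")})
E
```

```text
pics
{'clock': 0.0, 'joint_pos': array([-0.02260154,  0.33283875, -0.06466846,  1.46097248,  0.02158805,
        1.34988622, -0.08852707]), 'joint_velocities': array([-1.11759175e-03, -1.15854007e-03, -4.06480905e-04,  1.07430185e-04,
        9.75188523e-05,  8.29466044e-04, -3.70716806e-04]), 'tau': array([ 4.98105128e-04, -6.25449800e+01,  4.97091911e-02, -3.91610491e+01,
        1.63588714e-02,  9.83294769e-03, -6.01235030e-06]), 'position': array([ 6.24615910e-01, -1.98589790e-05,  2.30521649e-01]), 'ee_rot': array([ 0.50035932, -0.50034467,  0.49967324, -0.49962227]), 'ft_force': array([-0.13079632,  0.73184598, -0.26838995]), 'torque': array([ 0.00269879, -0.01855989,  0.03541121]), 'grip_width': 0.9971235785354332}
scene {'fovy': 43.3143971704835, 'cx': 319.5186673970296, 'cy': 243.35156992549793, 'view': array([[ 0.86231887, -0.50635571,  0.0031723 , -0.51565227],
       [-0.34718907, -0.59579681, -0.724214  ,  0.23078557],
       [ 0.36859994,  0.62340201, -0.689568  ,  1.19804252],
       [ 0.        ,  0.        ,  0.        ,  1.        ]])}
side {'fovy': 54.070395604949766, 'cx': 323.6910583554886, 'cy': 236.45756549134063, 'view': array([[-9.99758135e-01,  1.74412330e-02,  1.33968366e-02,
         5.15811938e-01],
       [ 5.09957567e-04,  6.27374526e-01, -7.78717500e-01,
         1.65397843e-01],
       [-2.19866274e-02, -7.78522323e-01, -6.27231680e-01,
         1.06499559e+00],
       [ 0.00000000e+00,  0.00000000e+00,  0.00000000e+00,
         1.00000000e+00]])}
wrist {'fovy': 65.70646984690485, 'cx': 317.76152901590575, 'cy': 238.74934880313654, 'T_tool_cam': array([[ 7.43154678e-04,  9.48772665e-01,  3.15958664e-01,
        -8.14158771e-02],
       [ 1.26599336e-04, -3.15958838e-01,  9.48772890e-01,
        -1.43126937e-01],
       [ 9.99999716e-01, -6.65084854e-04, -3.54920278e-04,
        -1.19876718e-03],
       [ 0.00000000e+00,  0.00000000e+00,  0.00000000e+00,
         1.00000000e+00]])}
```

View pics/scene0.png

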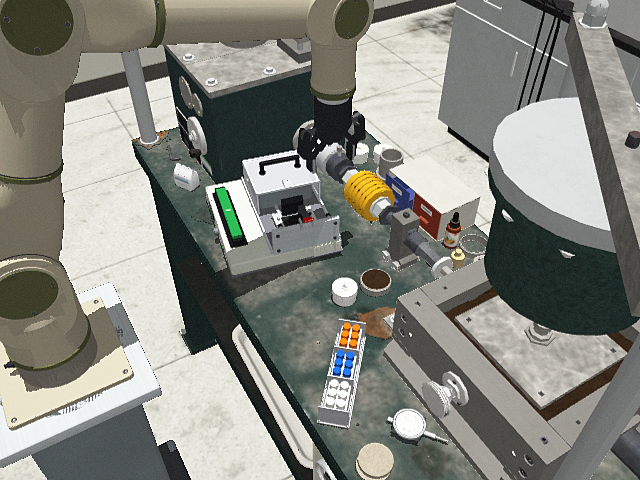

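View pics/side0.png

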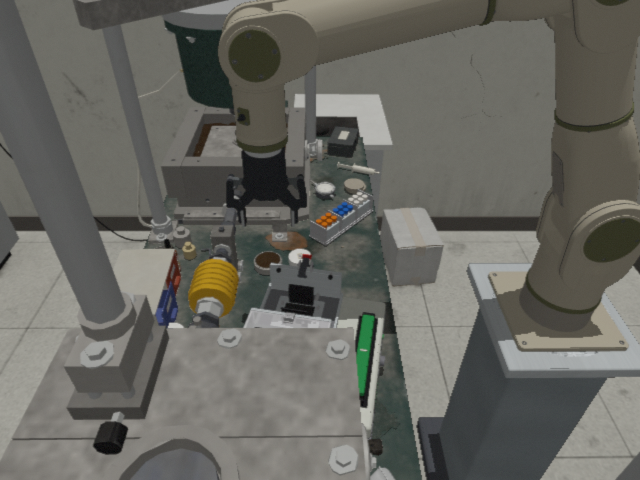

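View pics/wrist0.png

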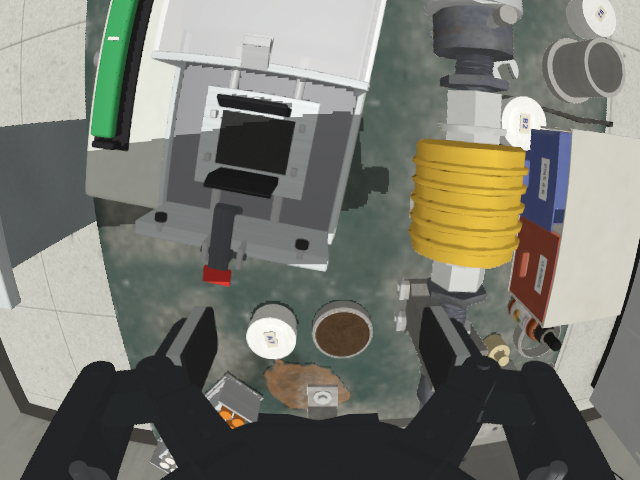

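```bash
cat > h.py <<'E'
import numpy as np,cv2
from scipy.spatial.transform import Rotation as R
def T_tool(o):
    T=np.eye(4);T[:3,:3]=R.from_quat(o["ee_rot"]).as_matrix();T[:3,3]=o["position"];return T
def cloud(c,T=None):
    """HxWx3 world pts"""
    z=np.array(c["range_z"]);v,u=np.mgrid[:480,:640].astype(float)
    f=240/np.tan(np.radians(float(c["fovy"]))/2);x=(u-c["cx"])/f;y=(v-c["cy"])/f
    if T is not None:
        r=np.hypot(x,y)+1e-9; s=np.tan(r)/r; x=x*s;y=y*s
        M=T@c["T_tool_cam"]
    else: M=np.linalg.inv(c["view"])
    P=np.stack([x*z,y*z,z],-1)
    W=P@M[:3,:3].T+M[:3,3]; W[z<=0]=np.nan
    return W
def line(o): return dict(t=round(float(o["clock"]),2),p=np.round(o["position"],4),q=np.round(o["ee_rot"],4),f=np.round(o["ft_force"],1),g=round(float(o["grip_width"]),3))
E
python3 - <<'E'
from h import *
q=[0.50035932, -0.50034467,  0.49967324, -0.49962227]
o=dict(ee_rot=q,position=[6.24615910e-01, -1.98589790e-05,  2.30521649e-01])
print(R.from_quat(q).as_matrix().round(3))
s=cloud(np.load('/tmp/scene0.npz')); 
w=cloud(np.load('/tmp/wrist0.npz'),T_tool(o)); d=cloud(np.load('/tmp/side0.npz'))
np.set_printoptions(precision=4,suppress=True)
for u,v in [(255,143),(113,38),(255,100),(242,182),(255,50),(250,220),(270,330),(342,330),(232,418)]: print('w',u,v,w[v,u])
for u,v in [(350,335),(344,362),(339,393),(344,290),(376,280),(283,166)]: print('s',u,v,s[v,u])
# caps segmentation
def seg(name,W,lo,hi,x0,x1,y0,y1):
    im=np.load(f'/tmp/{name}0.npz')['pixels'];hsv=cv2.cvtColor(im,cv2.COLOR_RGB2HSV)
    m=cv2.inRange(hsv,lo,hi)>0
    m&=(W[...,2]>0.045)&(W[...,2]<0.065)
    mm=np.zeros_like(m);mm[y0:y1,x0:x1]=m[y0:y1,x0:x1]
    p=W[mm];print(name,mm.sum(),p.mean(0),np.median(p[:,2]),p.min(0),p.max(0))
    r=cv2.minAreaRect((p[:,:2]*1000).astype(np.float32));print(r)
seg('scene',s,(100,120,60),(130,255,255),300,400,310,430)
seg('scene',s,(5,150,60),(22,255,255),300,400,310,430)
seg('scene',s,(0,0,150),(180,50,255),325,352,378,410)
seg('side',d,(100,120,60),(130,255,255),300,400,190,250)
seg('side',d,(5,150,60),(22,255,255),300,400,190,250)
E
```

```text
[[-0.    -0.001  1.   ]
 [-1.    -0.    -0.   ]
 [ 0.    -1.    -0.001]]
w 255 143 [0.571  0.0624 0.0649]
w 113 38 [0.4443 0.1665 0.0742]
w 255 100 [0.5789 0.0962 0.1078]
w 242 182 [0.5669 0.0361 0.1042]
w 255 50 [0.5828 0.1286 0.1298]
w 250 220 [ 0.5634 -0.005   0.0619]
w 270 330 [ 0.5717 -0.1343  0.036 ]
w 342 330 [ 0.6501 -0.1449  0.0185]
w 232 418 [ 0.5164 -0.2612  0.049 ]
s 350 335 [ 0.513  -0.2636  0.0393]
s 344 362 [ 0.4681 -0.3128  0.0406]
s 339 393 [ 0.4201 -0.3717  0.0519]
s 344 290 [ 0.5694 -0.1517  0.0329]
s 376 280 [ 0.6514 -0.1538  0.0218]
s 283 166 [0.6106 0.1966 0.1224]
scene 366 [ 0.4602 -0.3219  0.0533] 0.05389792085949158 [ 0.4331 -0.3498  0.0452] [ 0.4886 -0.2862  0.06  ]
((462.9402160644531, -318.61553955078125), (59.773223876953125, 33.417701721191406), 49.029354095458984)
scene 328 [ 0.5058 -0.2723  0.0534] 0.05399508482234083 [ 0.4782 -0.2998  0.0454] [ 0.5329 -0.2411  0.0589]
((508.3218994140625, -269.2022705078125), (60.67163848876953, 33.33647155761719), 48.139007568359375)
scene 403 [ 0.416  -0.3719  0.0532] 0.05363319983286796 [ 0.3824 -0.3989  0.0454] [ 0.4539 -0.3392  0.0594]
((416.94439697265625, -370.2229309082031), (73.86412048339844, 35.252044677734375), 44.44935607910156)
side 152 [ 0.4597 -0.3192  0.0527] 0.05353539187686057 [ 0.4334 -0.3496  0.0451] [ 0.4863 -0.2922  0.0575]
((458.6634216308594, -320.4625244140625), (56.99931716918945, 38.06150436401367), 40.525821685791016)
side 160 [ 0.5056 -0.2694  0.0525] 0.053272751612734426 [ 0.4793 -0.3054  0.0451] [ 0.5321 -0.2399  0.0568]
((503.2315368652344, -272.7418518066406), (60.928531646728516, 34.35332107543945), 48.898921966552734)
```

```bash
python3 - <<'E'
from h import *
np.set_printoptions(precision=4,suppress=True)
q=[0.50035932, -0.50034467,  0.49967324, -0.49962227]
o=dict(ee_rot=q,position=[6.24615910e-01, -1.98589790e-05,  2.30521649e-01])
S=np.load('/tmp/scene0.npz');Wc=np.load('/tmp/wrist0.npz')
s=cloud(S);w=cloud(Wc,T_tool(o))
def rect(p):
    r=cv2.minAreaRect((p[:,:2]*1000).astype(np.float32)); return np.round(r[0],1),np.round(r[1],1),round(r[2],1)
for n,c,W in(('scene',S,s),('wrist',Wc,w)):
    hsv=cv2.cvtColor(c['pixels'],cv2.COLOR_RGB2HSV)
    m=(cv2.inRange(hsv,(50,120,60),(80,255,255))>0)&(abs(W[...,2]-.074)<.006)
    p=W[m];print(n,'green',m.sum(),p.mean(0),rect(p)); 
    v=np.linalg.svd(p[:,:2]-p[:,:2].mean(0),full_matrices=False)[2][0]; print('dir deg',np.degrees(np.arctan2(v[1],v[0])))
# white mark
hsv=cv2.cvtColor(Wc['pixels'],cv2.COLOR_RGB2HSV)
sub=(cv2.inRange(hsv,(0,0,200),(180,40,255))>0);sub[:30]=0;sub[46:]=0;sub[:,:105]=0;sub[:,122:]=0
print('mark',w[sub].mean(0),sub.sum())
# black mat & cheeks in wrist
dark=(Wc['pixels'].max(-1)<45)
reg=np.zeros_like(dark);reg[85:200,195:305]=1
m=dark&reg&(abs(w[...,2]-.064)<.004);print('mat',m.sum(),np.median(w[m],0),rect(w[m]))
m=dark&reg&(w[...,2]>.095);
p=w[m];
for nm,k in(('hi',p[:,1]>.07),('lo',p[:,1]<.055)): print('cheek',nm,k.sum(),p[k].mean(0),rect(p[k]),p[k].min(0),p[k].max(0))
# handle in scene
m=(S['pixels'].max(-1)<50)&(abs(s[...,2]-.150)<.012);m[:145]=0;m[185:]=0;m[:,:250]=0;m[:,310:]=0
p=s[m];print('handle',m.sum(),p.mean(0),p.min(0),p.max(0),rect(p))
im=cv2.resize(Wc['pixels'][0:290,80:400,::-1],None,fx=2,fy=2,interpolation=cv2.INTER_CUBIC);cv2.imwrite('pics/wz.png',im)
im=cv2.resize(S['pixels'][130:290,190:390,::-1],None,fx=3.5,fy=3.5,interpolation=cv2.INTER_CUBIC);cv2.imwrite('pics/sz.png',im)
E
```

```text
scene green 516 [0.4447 0.1594 0.0744] (array([446.6, 166. ]), array([182.9,  24.5]), 78.5)
dir deg -101.43137003100165
wrist green 3167 [0.4421 0.1394 0.0738] (array([440.5, 140.5]), array([127.5,  24.6]), 78.4)
dir deg -101.51858047916647
mark [0.4435 0.1672 0.0737] 35
mat 3303 [0.573  0.0609 0.0645] (array([568.9,  60. ]), array([51.9, 61.3]), 78.7)
cheek hi 713 [0.5768 0.0927 0.1061] (array([576.2,  93. ]), array([ 8.6, 51.3]), 78.4) [0.5513 0.084  0.0953] [0.6017 0.102  0.1115]
cheek lo 1053 [0.5648 0.0345 0.1053] (array([564.1,  34.1]), array([ 9.7, 51.6]), 78.4) [0.5386 0.0254 0.095 ] [0.59   0.0434 0.1115]
handle 167 [0.5957 0.1856 0.1512] [0.5497 0.1713 0.1381] [0.6428 0.2031 0.1579] (array([595.5, 185.3]), array([17.6, 95.1]), 78.1)
```

View pics/wz.png

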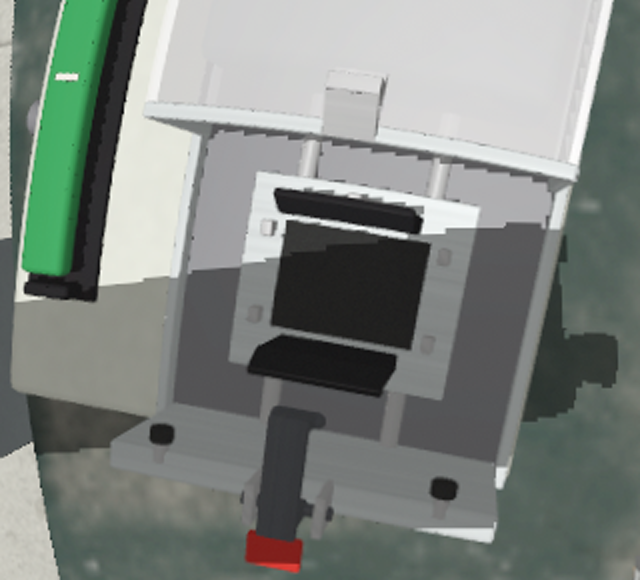

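View pics/sz.png

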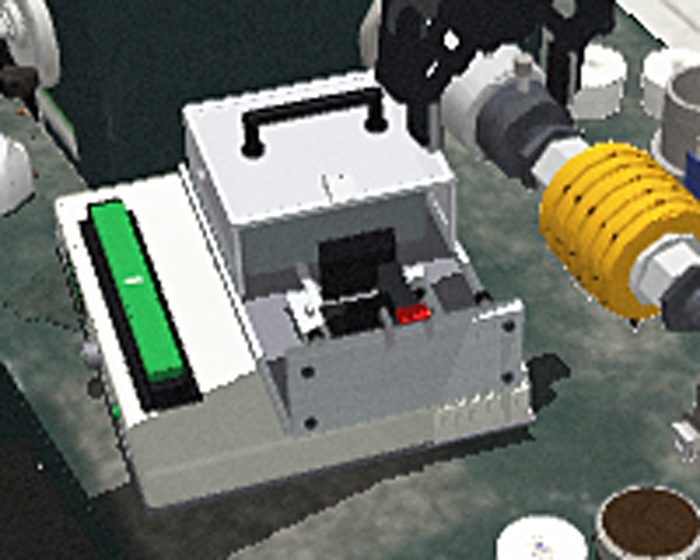

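```bash
python3 - <<'E'
from h import *
S=np.load('/tmp/scene0.npz');D=np.load('/tmp/side0.npz')
P=np.concatenate([cloud(S).reshape(-1,3),cloud(D).reshape(-1,3)]);P=P[~np.isnan(P[:,0])]
print('max height (cm) rows x .30-.70 , cols y -.5..0')
ys=np.arange(-.50,.02,.025);print('       ',' '.join(f'{y*100:4.0f}' for y in ys))
for x in np.arange(.3,.72,.025):
    r=[]
    for y in ys:
        k=(abs(P[:,0]-x)<.0125)&(abs(P[:,1]-y)<.0125)&(P[:,2]<.6)
        r.append(f'{np.percentile(P[k,2],95)*100:4.0f}' if k.any() else '   .')
    print(f'{x:.3f}  ',' '.join(r))
E
```

```text
max height (cm) rows x .30-.70 , cols y -.5..0
         -50  -48  -45  -42  -40  -37  -35  -32  -30  -27  -25  -22  -20  -17  -15  -12  -10   -7   -5   -2    0
0.300      .    .    .    .    .    .    .    .    .    .    .    .    .    .    .    .    .    .    .   60  -84
0.325      .    .    .    .    .    .    .    .    .    .    .    .    .    .    .    .    .    .   60   17   60
0.350      0   -0    0   -0   -0   -0    0   -0   -0   -0    0   -0   -0   -0   -0   -0   -0   -0   60   -0   60
0.375      1    0    0    0    4    5    0    0    0    0    0    0    0    0    0    0    0    0   60    0   59
0.400      2    2    0    2    5    6    5    0    0    0    0    0    0    0    0    0    0    0   60    0   59
0.425      2    2    0    3    5    6    6    5    0    0    0    0    0    0    0    0    0    0   60    0   58
0.450      2    2    0    0    0    5    6    6    6    1    0    0    0    0    0    0    0    0   60    0   57
0.475      2    2    2    0    0    0    4    6    6    5    1    0    0    0    0    0    0    0   60   57   12
0.500      2    2    2    0    0    
[... 280 characters left out ...]
 0    0   60   32   34
0.575     18   18   18   18   18   18   18   18    2    0    0    0    0    4    4    4    0    0   60   48   50
0.600     53   53   53   52   18   18   18   18    3    3    1    0    0    3    4    4    0    0   60   51   41
0.625     53   53   53   53   53   18   18   18    4    5    1    0    0    2    2    2    0    0   59   47   34
0.650     53   53   53   53   53   53   18   18    4    5    1    0    0    2    2    2    0    0   59   51   38
0.675     53   53   53   53   53   53   18   18    4    0    0    0    0    2    2    2    0    0   59   60   35
0.700     58   53   53   53   53   53   53   18    4    0    0    0    0    0    0    0    1    0    0   30   34
```

Request:
send_rows:
  motion:
    - [100, 0.035, 0, -0.018, 0, 0.08, 0]
    - [100, 0.07, 0, -0.036, 0, 0.16, 0]
    - [100, 0.106, 0, -0.054, 0, 0.24, 0]
    - [100, 0.142, 0, -0.073, 0, 0.33, 0]
    - [100, 0.178, 0, -0.091, 0, 0.41, 0]
    - [100, 0.213, 0, -0.109, 0, 0.49, 0]
    - [100, 0.249, 0, -0.127, 0, 0.57, 0]
    - [100, 0.285, 0.02, -0.146, 0, 0.66, 0]
    - [100, 0.32, 0.05, -0.164, 0, 0.738, 0]
    - [100, 0.32, 0.08, -0.164, 0, 0.738, 0]

```text
clock: 0.98
position: [0.4586, -0.3266, 0.1531]
ee_rot: [0.282, -0.646, 0.65, -0.283]
ft_force: [1.6, -0.7, 0.1]
grip_width: 1.0
```

```bash
cat >> h.py <<'E'
np.set_printoptions(precision=4,suppress=True)
def snap(name,tag,get_obs,camera):
    o=get_obs();c=camera(name);cv2.imwrite(f"pics/{name}_{tag}.png",c["pixels"][:,:,::-1])
    return o,c,cloud(c,T_tool(o) if name=="wrist" else None)
def yaw(o):
    z=R.from_quat(o["ee_rot"]).as_matrix()[:,2];return np.degrees(np.arctan2(z[1],z[0]))
def plan(o,xyz,yawd):
    """shift along tool axes, and turn about tool axes to reach tool-down with jaw axis at yawd"""
    Rm=R.from_quat(o["ee_rot"]).as_matrix();d=Rm.T@(np.array(xyz)-o["position"])
    a=np.radians(yawd);z=np.array([np.cos(a),np.sin(a),0]);y=np.array([0,0,-1.]);G=np.stack([np.cross(y,z),y,z],1)
    rv=R.from_matrix(Rm.T@G).as_rotvec();print('shift',d.round(4),'turn',rv.round(4))
E
python3 - <<'E'
from workcell import *
from h import *
o,c,W=snap("wrist","1",get_obs,camera);print(line(o),yaw(o))
hsv=cv2.cvtColor(c['pixels'],cv2.COLOR_RGB2HSV)
m=(cv2.inRange(hsv,(100,120,60),(130,255,255))>0)&(abs(W[...,2]-.054)<.004)
p=W[m];p=p[(abs(p[:,0]-.46)<.05)&(abs(p[:,1]+.32)<.05)];print(len(p),p.mean(0),cv2.minAreaRect((p[:,:2]*1000).astype(np.float32)))
E
```

```text
{'t': 0.98, 'p': array([ 0.4586, -0.3266,  0.1531]), 'q': array([ 0.2815, -0.6464,  0.6505, -0.2825]), 'f': array([ 1.6, -0.7,  0.1]), 'g': 1.0} -42.985826148601845
2306 [ 0.46   -0.3198  0.0544] ((459.4149475097656, -320.4679260253906), (53.179542541503906, 33.658382415771484), 48.13118362426758)
```

View pics/wrist_1.png

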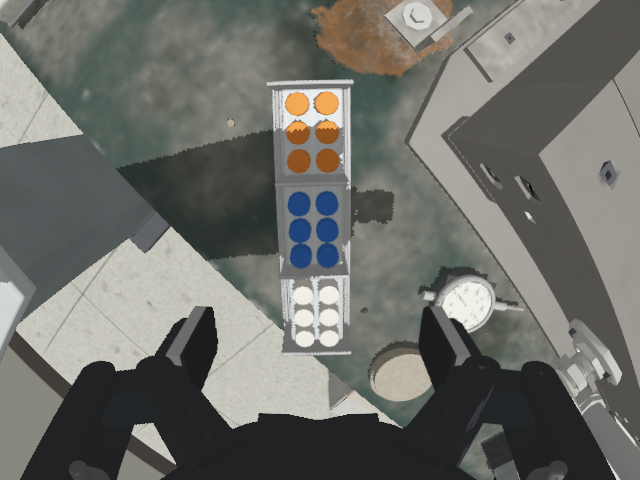

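```bash
python3 - <<'E'
from workcell import *
from h import *
o=get_obs();print(line(o));plan(o,(.4597,-.3201,.010),-42.0)
E
```

```text
{'t': 1.03, 'p': array([ 0.4552, -0.3236,  0.1439]), 'q': array([-0.2854,  0.6492, -0.6465,  0.2813]), 'f': array([-4.2,  1.1, -7.8]), 'g': 0.998}
shift [-0.0061  0.1339  0.0017] turn [ 0.0059 -0.0131  0.0037]
```

Request:
send_rows:
  motion:
    - [100, 0, 0.01, 0, 0, 0, 0]
    - [100, 0, 0.04, 0, 0, 0, 0]
    - [100, 0, 0.07, 0, 0, 0, 0]
    - [100, 0, 0.07, 0, 0, 0, 0]
    - [100, 0, 0.07, 0, 0, 0, 0]

```text
clock: 1.45
position: [0.4615, -0.3186, 0.0815]
ee_rot: [-0.287, 0.647, -0.646, 0.286]
ft_force: [-0.2, -0.4, 0.6]
grip_width: 1.001
```

```bash
python3 - <<'E'
from workcell import *
from h import *
o=get_obs();print(line(o),yaw(o));plan(o,(.4597,-.3201,.010),-42.0)
E
```

```text
{'t': 1.45, 'p': array([ 0.4615, -0.3186,  0.0815]), 'q': array([-0.2869,  0.647 , -0.6458,  0.2864]), 'f': array([-0.2, -0.4,  0.6]), 'g': 1.001} -42.16591913034515
shift [ 0.0023  0.0715 -0.0003] turn [ 0.0017 -0.0029 -0.    ]
```

Request:
send_rows:
  motion:
    - [100, 0.002, 0.02, 0, 0, 0, 0]
    - [100, 0.002, 0.04, 0, 0, 0, 0]
    - [100, 0.002, 0.06, 0, 0, 0, 0]
    - [100, 0.002, 0.071, 0, 0, 0, 0]
    - [100, 0.002, 0.071, 0, 0, 0, 0]
    - [30, 0.002, 0.071, 0, 0, 0, 0]
    - [30, 0.002, 0.071, 0, 0, 0, 0]
    - [30, 0.002, 0.071, 0, 0, 0, 0]
    - [30, 0.002, 0.071, 0, 0, 0, 0]
    - [30, 0.002, 0.071, 0, 0, 0, 0]
  squeeze: 40

```text
clock: 2.28
position: [0.4606, -0.3219, 0.0117]
ee_rot: [0.285, -0.646, 0.647, -0.287]
ft_force: [-1.2, 0.7, 5.6]
grip_width: 0.486
```

```bash
python3 - <<'E'
from workcell import *
from h import *
o,c,W=snap("scene","2",get_obs,camera);print(line(o))
cv2.imwrite('pics/s2z.png',cv2.resize(c['pixels'][270:440,250:450,::-1],None,fx=3.5,fy=3.5))
E
```

```text
{'t': 2.28, 'p': array([ 0.4606, -0.3219,  0.0117]), 'q': array([ 0.2855, -0.6461,  0.6472, -0.2865]), 'f': array([-1.2,  0.7,  5.6]), 'g': 0.486}
```

View pics/s2z.png

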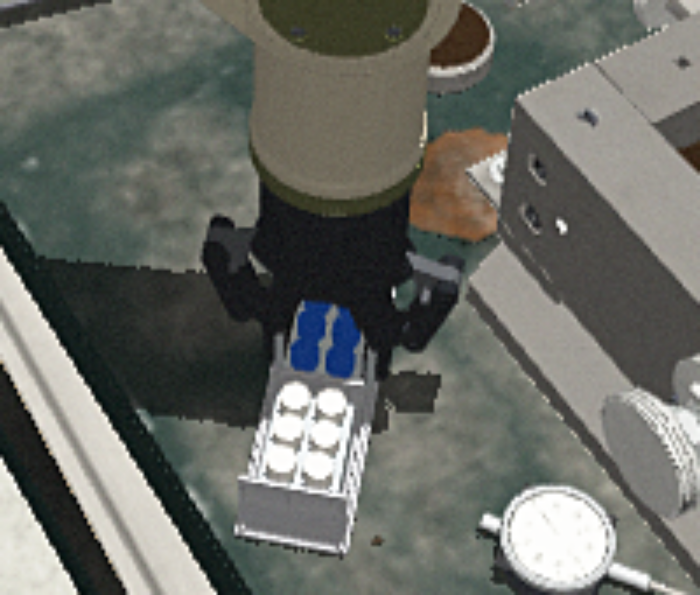

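Request:
send_rows:
  motion:
    - [30, 0, 0, 0, 0, 0, 0]
    - [30, 0, -0.008, 0, 0, 0, 0]
    - [30, 0, -0.022, 0, 0, 0, 0]
    - [30, 0, -0.042, 0, 0, 0, 0]
    - [30, 0, -0.065, 0, 0, 0, 0]
    - [30, 0, -0.085, 0, 0, 0, 0]
    - [30, 0, -0.1, 0, 0, 0, 0]
    - [30, 0, -0.1, 0, 0, 0, 0]

```text
clock: 3.0
position: [0.4612, -0.3225, 0.1142]
ee_rot: [0.285, -0.645, 0.648, -0.287]
ft_force: [0.9, 0.1, -3.2]
grip_width: 0.486
```

```bash
python3 - <<'E'
from workcell import *
from h import *
o,c,W=snap("wrist","3",get_obs,camera);print(line(o),yaw(o));plan(o,(.45,-.13,.05),-42.0)
plan(o,(.45,-.13,.05),-70.0)
E
```

```text
{'t': 3.0, 'p': array([ 0.4612, -0.3225,  0.1142]), 'q': array([ 0.2847, -0.6452,  0.6482, -0.2871]), 'f': array([ 0.9,  0.1, -3.2]), 'g': 0.486} -42.300464589543985
shift [-0.1348  0.0636 -0.1381] turn [-0.0052 -0.0052 -0.0015]
shift [-0.1348  0.0636 -0.1381] turn [-0.0048  0.4835 -0.0027]
```

View pics/wrist_3.png

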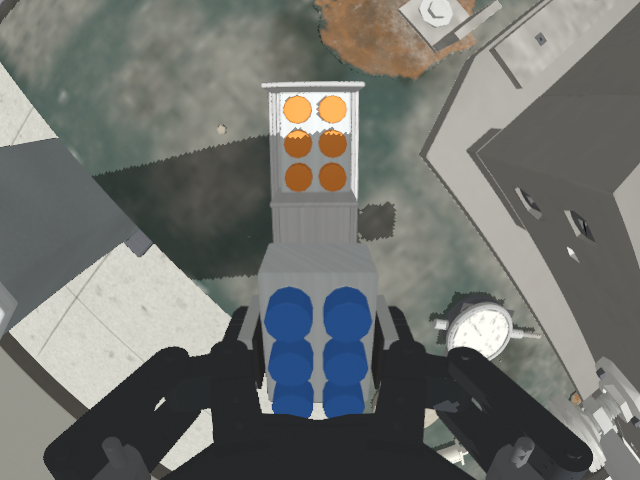

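Request:
send_rows:
  motion:
    - [30, -0.012, 0, -0.012, 0, 0, 0]
    - [30, -0.032, 0, -0.033, 0, 0, 0]
    - [30, -0.055, 0, -0.056, 0, 0, 0]
    - [30, -0.078, 0, -0.08, 0, 0, 0]
    - [30, -0.1, 0.005, -0.103, 0, 0, 0]
    - [30, -0.12, 0.02, -0.123, 0, 0, 0]
    - [30, -0.132, 0.04, -0.135, 0, 0, 0]
    - [30, -0.135, 0.064, -0.138, 0, 0, 0]
    - [30, -0.135, 0.08, -0.138, 0, 0, 0]
    - [30, -0.135, 0.08, -0.138, 0, 0, 0]

```text
clock: 3.88
position: [0.4451, -0.1276, 0.0264]
ee_rot: [-0.288, 0.648, -0.645, 0.284]
ft_force: [-1.1, -0.3, -3.6]
grip_width: 0.483
```

```bash
python3 - <<'E'
from workcell import *
from h import *
o=get_obs();print(line(o),yaw(o))
E
```

```text
{'t': 3.88, 'p': array([ 0.4451, -0.1276,  0.0264]), 'q': array([-0.2885,  0.6479, -0.6451,  0.2843]), 'f': array([-1.1, -0.3, -3.6]), 'g': 0.483} -42.21055354669426
```

Request:
send_rows:
  motion:
    - [30, 0, 0, 0, 0, 0, 0]
    - [30, 0, 0.006, 0, 0, 0, 0]
    - [30, 0, 0.012, 0, 0, 0, 0]
    - [30, 0, 0.016, 0, 0, 0, 0]
    - [30, 0, 0.016, 0, 0, 0, 0]
    - [30, 0, 0.016, 0, 0, 0, 0]

```text
clock: 4.38
position: [0.4484, -0.1289, 0.0143]
ee_rot: [-0.286, 0.647, -0.647, 0.286]
ft_force: [0.4, 1.0, -3.7]
grip_width: 0.485
```

Request:
send_rows:
  motion:
    - [30, 0, 0.003, 0, 0, 0, 0]
    - [30, 0, 0.005, 0, 0, 0, 0]
    - [30, 0, 0.007, 0, 0, 0, 0]
    - [30, 0, 0.008, 0, 0, 0, 0]
    - [30, 0, 0.008, 0, 0, 0, 0]

```text
clock: 4.8
position: [0.4483, -0.1287, 0.0061]
ee_rot: [-0.286, 0.647, -0.647, 0.286]
ft_force: [0.6, -0.7, -3.1]
grip_width: 0.485
```

Request:
send_rows:
  motion:
    - [30, 0, 0.001, 0, 0, 0, 0]
    - [30, 0, 0.001, 0, 0, 0, 0]
    - [30, 0, 0.001, 0, 0, 0, 0]

```text
clock: 5.05
position: [0.4485, -0.1287, 0.0057]
ee_rot: [-0.286, 0.647, -0.647, 0.286]
ft_force: [-2.9, 0.2, 5.2]
grip_width: 0.479
```

Request:
send_rows:
  motion:
    - [60, 0, 0.001, 0, 0, 0, 0]
    - [100, 0, 0, 0, 0, 0, 0]
    - [100, 0, 0, 0, 0, 0, 0]
    - [100, 0, 0, 0, 0, 0, 0]
    - [100, 0, -0.02, 0, 0, 0, 0]
    - [100, 0, -0.055, 0, 0, 0, 0]
    - [100, 0, -0.095, 0, 0, 0, 0]
    - [100, 0, -0.13, 0, 0, 0, 0]
    - [100, 0, -0.13, 0, 0, 0, 0]
    - [100, 0, -0.13, 0, 0, 0, 0]

```text
clock: 5.88
position: [0.4499, -0.129, 0.1375]
ee_rot: [0.285, -0.646, 0.648, -0.287]
ft_force: [0.9, 0.4, -1.0]
grip_width: 1.0
```

```bash
cat >> h.py <<'E'
def blue(c,W,zc,rng=.004,near=None):
    hsv=cv2.cvtColor(c['pixels'],cv2.COLOR_RGB2HSV)
    m=(cv2.inRange(hsv,(100,120,50),(130,255,255))>0)&(abs(W[...,2]-zc)<rng)
    if near is not None: m&=np.hypot(W[...,0]-near[0],W[...,1]-near[1])<.06
    p=W[m];print(len(p),p.mean(0),cv2.minAreaRect((p[:,:2]*1000).astype(np.float32)))
    return p
E
python3 - <<'E'
from workcell import *
from h import *
o,c,W=snap("wrist","4",get_obs,camera);print(line(o),yaw(o))
blue(c,W,.048,.005,(.448,-.129));
o,c,W=snap("scene","4",get_obs,camera)
try: blue(c,W,.048,.005,(.448,-.129))
except Exception as e: print(e)
E
```

```text
{'t': 5.88, 'p': array([ 0.4499, -0.129 ,  0.1375]), 'q': array([ 0.2846, -0.6458,  0.6476, -0.2874]), 'f': array([ 0.9,  0.4, -1. ]), 'g': 1.0} -42.28447385827643
2531 [ 0.4485 -0.127   0.0482] ((447.6653747558594, -127.86235046386719), (53.82658386230469, 33.60197448730469), 47.61211395263672)
257 [ 0.4484 -0.1295  0.0478] ((449.3677978515625, -127.43596649169922), (56.447418212890625, 34.45036697387695), 46.99502944946289)
```

View pics/wrist_4.png

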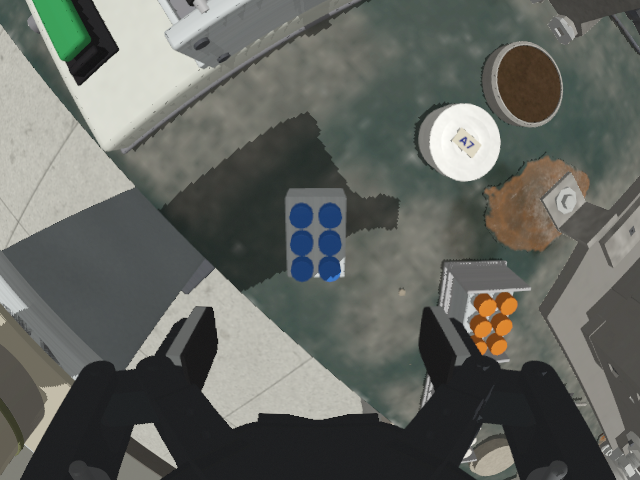

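Request:
send_rows:
  motion:
    - [100, 0, 0, 0, 0, -0.06, 0]
    - [100, 0, 0, 0, 0, -0.18, 0]
    - [100, 0, 0, 0, 0, -0.3, 0]
    - [100, 0, 0, 0, 0, -0.42, 0]
    - [100, 0, 0, 0, 0, -0.54, 0]
    - [100, 0, 0, 0, 0, -0.66, 0]
    - [100, 0, 0, 0, 0, -0.78, 0]
    - [100, 0, 0, 0, 0, -0.9, 0]
    - [100, 0, 0, 0, 0, -1.02, 0]
    - [100, 0, 0, 0, 0, -1.14, 0]

```text
clock: 6.82
position: [0.4474, -0.1286, 0.1337]
ee_rot: [0.591, -0.389, 0.387, -0.591]
ft_force: [0.3, 0.1, 0.3]
grip_width: 1.004
```

Request:
send_rows:
  motion:
    - [100, 0, 0, 0, 0, -0.12, 0]
    - [100, 0, 0, 0, 0, -0.24, 0]
    - [100, 0, 0.02, 0, 0, -0.36, 0]
    - [100, 0, 0.04, 0, 0, -0.43, 0]
    - [100, 0, 0.05, 0, 0, -0.43, 0]
    - [100, 0, 0.05, 0, 0, -0.43, 0]
    - [100, 0, 0.05, 0, 0, -0.43, 0]

```text
clock: 7.4
position: [0.4477, -0.1286, 0.0846]
ee_rot: [0.659, -0.257, 0.255, -0.659]
ft_force: [-0.2, 0.1, 0.7]
grip_width: 1.0
```

```bash
python3 - <<'E'
from workcell import *
from h import *
o,c,W=snap("wrist","5",get_obs,camera);print(line(o),yaw(o))
blue(c,W,.048,.005,(.448,-.129));plan(o,(.448,-.128,.002),47.7)
E
```

```text
{'t': 7.4, 'p': array([ 0.4477, -0.1286,  0.0846]), 'q': array([ 0.6592, -0.257 ,  0.2554, -0.6589]), 'f': array([-0.2,  0.1,  0.7]), 'g': 1.0} 47.51578643119037
3936 [ 0.4464 -0.1269  0.0481] ((447.2059326171875, -127.85884094238281), (52.89463806152344, 34.26079559326172), 47.8322868347168)
shift [-0.0001  0.0826  0.0007] turn [ 0.0012 -0.0032 -0.002 ]
```

View pics/wrist_5.png

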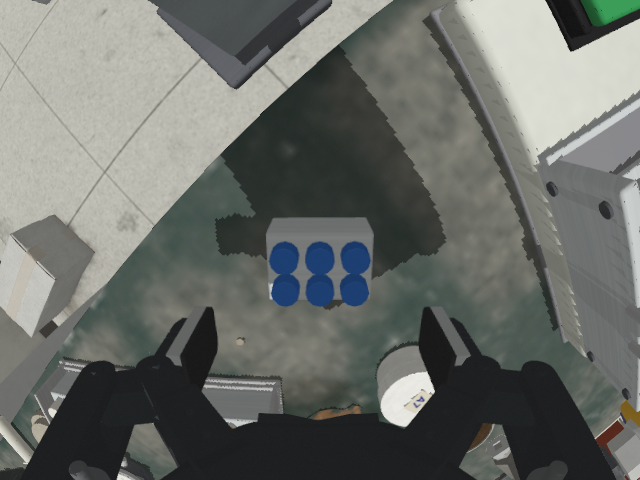

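Request:
send_rows:
  motion:
    - [100, 0, 0.02, 0, 0, 0, 0]
    - [100, 0, 0.045, 0, 0, 0, 0]
    - [100, 0, 0.068, 0, 0, 0, 0]
    - [100, 0, 0.081, 0, 0, 0, 0]
    - [100, 0, 0.081, 0, 0, 0, 0]
    - [50, 0, 0.081, 0, 0, 0, 0]
    - [50, 0, 0.081, 0, 0, 0, 0]
    - [50, 0, 0.081, 0, 0, 0, 0]
    - [50, 0, 0.081, 0, 0, 0, 0]
  squeeze: 40

```text
clock: 8.2
position: [0.4497, -0.129, 0.006]
ee_rot: [-0.659, 0.254, -0.256, 0.66]
ft_force: [-1.7, -0.3, 7.7]
grip_width: 0.696
```

Request:
send_rows:
  motion:
    - [50, 0, 0, 0, 0, 0, 0]
    - [50, 0, -0.008, 0, 0, 0, 0]
    - [50, 0, -0.025, 0, 0, 0, 0]
    - [50, 0, -0.05, 0, 0, 0, 0]
    - [50, 0, -0.08, 0, 0, 0, 0]
    - [50, 0, -0.115, 0, 0, 0, 0]
    - [50, 0, -0.145, 0, 0, 0, 0]
    - [50, 0, -0.165, 0, 0, 0, 0]
    - [50, 0, -0.165, 0, 0, 0, 0]
    - [50, 0, -0.165, 0, 0, 0, 0]

```text
clock: 9.03
position: [0.4488, -0.1288, 0.1706]
ee_rot: [-0.659, 0.254, -0.256, 0.66]
ft_force: [-0.0, -0.5, -4.5]
grip_width: 0.696
```

```bash
python3 - <<'E'
from workcell import *
from h import *
o,c,W=snap("wrist","6",get_obs,camera);print(line(o),yaw(o))
p=blue(c,W,o['position'][2]+.045,.012,o['position'][:2]);T=T_tool(o)
hsv=cv2.cvtColor(c['pixels'],cv2.COLOR_RGB2HSV)
q=(p-T[:3,3])@T[:3,:3];print('tool frame caps',q.mean(0),q.min(0),q.max(0))
plan(o,(.570,.0625,.170),-11.5)
E
```

```text
{'t': 9.03, 'p': array([ 0.4488, -0.1288,  0.1706]), 'q': array([-0.6592,  0.2544, -0.2563,  0.6596]), 'f': array([-0. , -0.5, -4.5]), 'g': 0.696} 47.660885784729295
10316 [ 0.4442 -0.1254  0.2116] ((446.2950744628906, -127.27687072753906), (53.38407897949219, 35.417457580566406), 47.65736770629883)
tool frame caps [-0.0056 -0.0411 -0.0006] [-0.0205 -0.0444 -0.0272] [ 0.0149 -0.033   0.0262]
shift [-0.0393  0.0008  0.223 ] turn [-0.0025  1.0325  0.0013]
```

View pics/wrist_6.png

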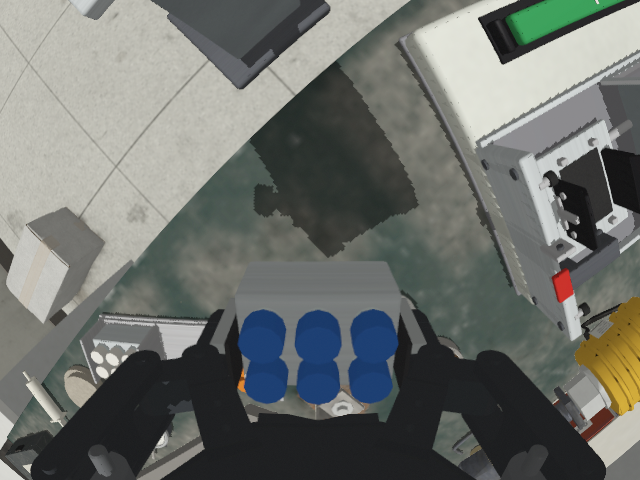

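```bash
python3 - <<'E'
from workcell import *
from h import *
o=get_obs();plan(o,(.550,-.035,.170),-11.5)
E
```

```text
shift [ 0.0123 -0.0009  0.1379] turn [-0.      1.0326 -0.    ]
```

Request:
send_rows:
  motion:
    - [50, 0.001, 0, 0.01, 0, 0.06, 0]
    - [50, 0.002, 0, 0.025, 0, 0.17, 0]
    - [50, 0.004, 0, 0.045, 0, 0.29, 0]
    - [50, 0.006, 0, 0.065, 0, 0.41, 0]
    - [50, 0.008, 0, 0.085, 0, 0.53, 0]
    - [50, 0.01, 0, 0.105, 0, 0.65, 0]
    - [50, 0.011, 0, 0.12, 0, 0.77, 0]
    - [50, 0.012, 0, 0.13, 0, 0.89, 0]
    - [50, 0.012, 0, 0.138, 0, 0.99, 0]
    - [50, 0.012, 0, 0.138, 0, 1.033, 0]

```text
clock: 9.92
position: [0.5499, -0.033, 0.167]
ee_rot: [-0.447, 0.549, -0.548, 0.445]
ft_force: [-0.3, 0.5, -3.1]
grip_width: 0.698
```

Request:
send_rows:
  motion:
    - [50, 0, 0, 0, 0, 0, 0]
    - [50, 0, 0, 0, 0, 0, 0]
    - [50, 0, 0, 0, 0, 0, 0]

```text
clock: 10.17
position: [0.5495, -0.0351, 0.1684]
ee_rot: [-0.448, 0.548, -0.547, 0.447]
ft_force: [-0.0, -1.0, -3.3]
grip_width: 0.693
```

```bash
python3 - <<'E'
from workcell import *
from h import *
o,c,W=snap("wrist","7",get_obs,camera);print(line(o),yaw(o))
p=blue(c,W,o['position'][2]+.045,.012,o['position'][:2]);T=T_tool(o)
q=(p-T[:3,3])@T[:3,:3];print('tool frame caps',q.mean(0),q.min(0),q.max(0))
np.savez('/tmp/w7.npz',W=W,px=c['pixels'])
E
```

```text
{'t': 10.17, 'p': array([ 0.5495, -0.0351,  0.1684]), 'q': array([-0.4482,  0.5477, -0.547 ,  0.4472]), 'f': array([-0. , -1. , -3.3]), 'g': 0.693} -11.434820382191951
10337 [ 0.5491 -0.0304  0.2095] ((548.4970092773438, -33.52302551269531), (35.501529693603516, 52.97141647338867), 78.4393539428711)
tool frame caps [-0.0046 -0.0411 -0.0014] [-0.0191 -0.0445 -0.0278] [ 0.0165 -0.033   0.0251]
```

View pics/wrist_7.png

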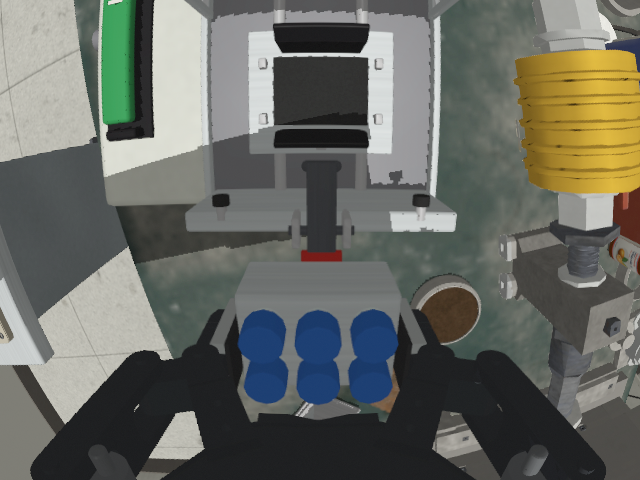

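```bash
python3 - <<'E'
from h import *
d=np.load('/tmp/w7.npz');W=d['W'];px=d['px']
pts=[]
for u,v in[(263,63),(378,63),(264,118),(377,118)]:
    patch=W[v-6:v+7,u-6:u+7].reshape(-1,3);k=patch[patch[:,2]>np.nanmax(patch[:,2])-.003];pts.append(k.mean(0));print(u,v,k.mean(0),len(k))
print('stops centre',np.mean(pts,0))
dark=(px.max(-1)<60);m=np.zeros_like(dark);m[57:124,268:374]=1;m&=dark&(abs(W[...,2]-.064)<.004)
p=W[m];print('mat',p[:,2].mean(),cv2.minAreaRect((p[:,:2]*1000).astype(np.float32)))
dark=(px.max(-1)<45)
for v0,v1 in((20,56),(124,152)):
    m=np.zeros_like(dark);m[v0:v1,265:378]=1;m&=dark&(W[...,2]>.09);p=W[m];print('cheek',p[:,2].max(),cv2.minAreaRect((p[:,:2]*1000).astype(np.float32)))
E
```

```text
263 63 [0.5367 0.089  0.0703] 78
378 63 [0.6099 0.0742 0.0703] 78
264 118 [0.5295 0.0525 0.0705] 84
377 118 [0.6027 0.0378 0.0705] 82
stops centre [0.5697 0.0634 0.0704]
mat 0.06448874806940659 ((569.9069213867188, 63.75657272338867), (44.62770462036133, 60.903953552246094), 78.63026428222656)
cheek 0.11214695445614972 ((575.7136840820312, 92.74628448486328), (9.80016040802002, 50.844303131103516), 78.50262451171875)
cheek 0.11202299621412323 ((563.763427734375, 34.040077209472656), (9.285283088684082, 51.05426025390625), 78.62822723388672)
```

```bash
python3 - <<'E'
from workcell import *
from h import *
o=get_obs();print(line(o));plan(o,(.5697,.0617,.130),-11.4)
E
```

```text
{'t': 10.22, 'p': array([ 0.5497, -0.0352,  0.1687]), 'q': array([-0.4479,  0.5476, -0.5472,  0.4473]), 'f': array([ 0.1, -0.2, -3.3]), 'g': 0.692}
shift [-0.0989  0.0387  0.0004] turn [ 0.0011 -0.0011  0.0003]
```

Request:
send_rows:
  motion:
    - [50, -0.01, 0, 0, 0, 0, 0]
    - [50, -0.028, 0, 0, 0, 0, 0]
    - [50, -0.05, 0, 0, 0, 0, 0]
    - [50, -0.072, 0, 0, 0, 0, 0]
    - [50, -0.09, 0, 0, 0, 0, 0]
    - [50, -0.099, 0.005, 0, 0, 0, 0]
    - [50, -0.099, 0.018, 0, 0, 0, 0]
    - [50, -0.099, 0.032, 0, 0, 0, 0]
    - [50, -0.099, 0.039, 0, 0, 0, 0]
    - [50, -0.099, 0.039, 0, 0, 0, 0]

```text
clock: 11.05
position: [0.5687, 0.0617, 0.1282]
ee_rot: [-0.448, 0.548, -0.547, 0.446]
ft_force: [-1.1, 0.5, -2.4]
grip_width: 0.699
```

```bash
python3 - <<'E'
from workcell import *
from h import *
o,c,W=snap("scene","8",get_obs,camera);print(line(o),yaw(o));plan(o,(.5697,.0617,.070),-11.4)
cv2.imwrite('pics/s8z.png',cv2.resize(c['pixels'][100:290,190:390,::-1],None,fx=3.5,fy=3.5,interpolation=cv2.INTER_CUBIC))
o,c,W=snap("wrist","8",get_obs,camera)
p=blue(c,W,o['position'][2]+.045,.012,o['position'][:2]);T=T_tool(o)
q=(p-T[:3,3])@T[:3,:3];print('tool frame caps',q.mean(0),q.min(0),q.max(0))
E
```

```text
{'t': 11.05, 'p': array([0.5687, 0.0617, 0.1282]), 'q': array([-0.4483,  0.5482, -0.5471,  0.4462]), 'f': array([-1.1,  0.5, -2.4]), 'g': 0.699} -11.52614669352518
shift [-0.0002  0.0582  0.0011] turn [ 0.0031 -0.0022  0.0013]
10319 [0.569  0.0666 0.1707] ((568.2830810546875, 63.41466522216797), (35.350372314453125, 53.242393493652344), 78.20801544189453)
tool frame caps [-0.0045 -0.0411 -0.0014] [-0.019  -0.0443 -0.0281] [ 0.0164 -0.033   0.0252]
```

View pics/s8z.png

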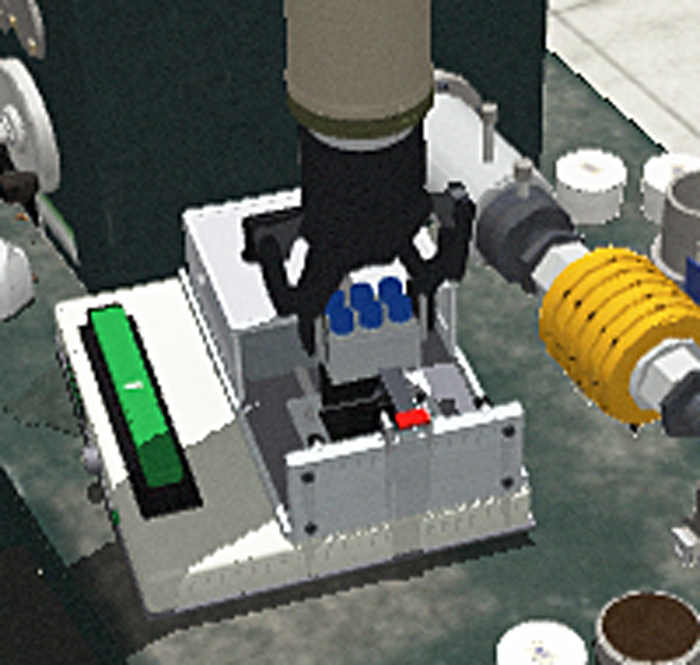

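View pics/wrist_8.png

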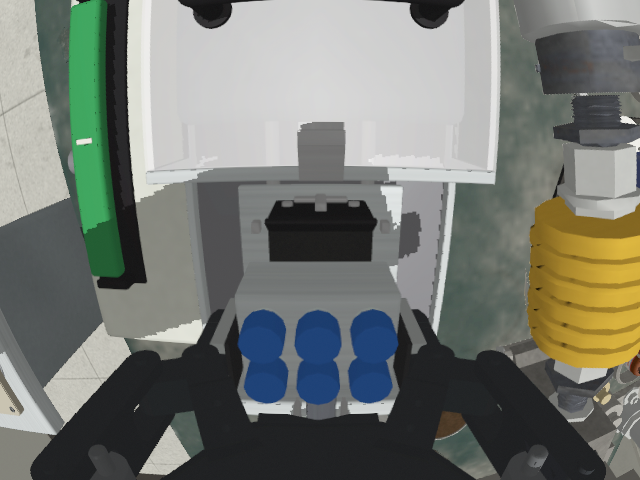

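Request:
send_rows:
  motion:
    - [50, 0, 0.008, 0.001, 0, 0, 0]
    - [50, 0, 0.02, 0.001, 0, 0, 0]
    - [50, 0, 0.032, 0.001, 0, 0, 0]
    - [50, 0, 0.042, 0.001, 0, 0, 0]
    - [50, 0, 0.048, 0.001, 0, 0, 0]
    - [50, 0, 0.05, 0.001, 0, 0, 0]
    - [50, 0, 0.05, 0.001, 0, 0, 0]
    - [50, 0, 0.05, 0.001, 0, 0, 0]

```text
clock: 11.82
position: [0.5712, 0.062, 0.0805]
ee_rot: [0.447, -0.548, 0.548, -0.447]
ft_force: [1.2, 0.0, -2.2]
grip_width: 0.696
```

```bash
python3 - <<'E'
from workcell import *
from h import *
o,c,W=snap("wrist","9",get_obs,camera);print(line(o),yaw(o))
p=blue(c,W,o['position'][2]+.045,.012,o['position'][:2]);T=T_tool(o)
q=(p-T[:3,3])@T[:3,:3];print('tool frame caps',q.mean(0),q.min(0),q.max(0))
E
```

```text
{'t': 11.82, 'p': array([0.5712, 0.062 , 0.0805]), 'q': array([ 0.4472, -0.5476,  0.5477, -0.4474]), 'f': array([ 1.2,  0. , -2.2]), 'g': 0.696} -11.518266858313924
10382 [0.5707 0.0667 0.1216] ((570.0889282226562, 63.466339111328125), (35.75687789916992, 52.84442901611328), 78.4483642578125)
tool frame caps [-0.0045 -0.0411 -0.0014] [-0.0191 -0.0447 -0.0278] [ 0.0167 -0.033   0.0251]
```

View pics/wrist_9.png

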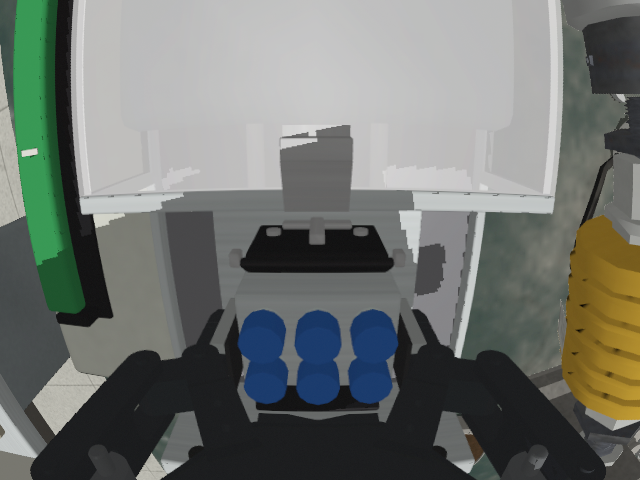

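Request:
send_rows:
  motion:
    - [50, 0, 0.003, 0, 0, 0, 0]
    - [50, 0, 0.006, 0, 0, 0, 0]
    - [50, 0, 0.008, 0, 0, 0, 0]
    - [50, 0, 0.009, 0, 0, 0, 0]
    - [50, 0, 0.009, 0, 0, 0, 0]

```text
clock: 12.28
position: [0.5708, 0.062, 0.071]
ee_rot: [-0.447, 0.548, -0.548, 0.447]
ft_force: [-0.5, -0.1, -2.5]
grip_width: 0.691
```

Request:
send_rows:
  motion:
    - [50, 0, 0.001, 0, 0, 0, 0]
    - [50, 0, 0.002, 0, 0, 0, 0]
    - [50, 0, 0.002, 0, 0, 0, 0]
    - [50, 0, 0.002, 0, 0, 0, 0]

```text
clock: 12.62
position: [0.5711, 0.0621, 0.0701]
ee_rot: [0.447, -0.548, 0.548, -0.448]
ft_force: [-3.7, -0.2, 6.5]
grip_width: 0.697
```

Request:
send_rows:
  motion:
    - [75, 0, 0, 0, 0, 0, 0]
    - [85, 0, 0, 0, 0, 0, 0]
    - [100, 0, 0, 0, 0, 0, 0]
    - [100, 0, 0, 0, 0, 0, 0]
    - [100, 0, 0, 0, 0, 0, 0]

```text
clock: 13.03
position: [0.5711, 0.062, 0.0693]
ee_rot: [0.447, -0.548, 0.548, -0.447]
ft_force: [0.1, -1.0, 0.4]
grip_width: 1.004
```

```bash
python3 - <<'E'
from workcell import *
from h import *
o,c,W=snap("wrist","10",get_obs,camera);print(line(o),yaw(o))
p=blue(c,W,.112,.004,o['position'][:2])
E
```

```text
{'t': 13.03, 'p': array([0.5711, 0.062 , 0.0693]), 'q': array([ 0.4472, -0.5476,  0.5477, -0.4474]), 'f': array([ 0.1, -1. ,  0.4]), 'g': 1.004} -11.516783454621772
8941 [0.5705 0.0661 0.1121] ((570.2451782226562, 63.66769027709961), (35.74314498901367, 53.042388916015625), 78.44622802734375)
```

View pics/wrist_10.png

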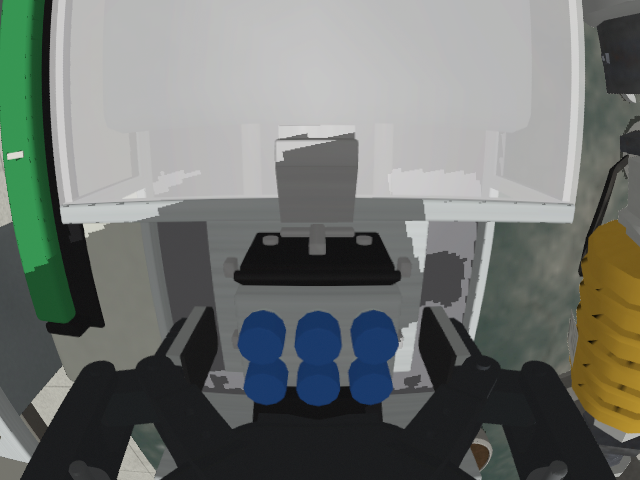

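Request:
send_rows:
  motion:
    - [100, 0, -0.01, 0, 0, 0, 0]
    - [100, 0, -0.03, 0, 0, 0, 0]
    - [100, 0, -0.06, 0, 0, 0, 0]
    - [100, 0, -0.095, 0, 0, 0, 0]
    - [100, 0, -0.13, 0, 0, 0, 0]
    - [100, 0, -0.165, 0, 0, 0, 0]
    - [100, 0, -0.19, 0, 0, 0, 0]
    - [0, 0, -0.19, 0, 0, 0, 0]
    - [0, 0, -0.19, 0, 0, 0, 0]
    - [0, 0, -0.19, 0, 0, 0, 0]

```text
clock: 13.92
position: [0.5706, 0.062, 0.259]
ee_rot: [-0.447, 0.548, -0.548, 0.447]
ft_force: [-0.1, -0.3, -0.9]
grip_width: 0.602
```

```bash
python3 - <<'E'
from workcell import *
from h import *
o,c,W=snap("wrist","11",get_obs,camera);print(line(o),yaw(o))
try: blue(c,W,.112,.004,(.57,.063))
except Exception as e: print(e)
m=(c['pixels'].max(-1)<60)&(abs(W[...,2]-.150)<.012)&(np.hypot(W[...,0]-.595,W[...,1]-.185)<.07)
p=W[m];print('handle',len(p),p.mean(0),p[:,2].min(),p[:,2].max(),cv2.minAreaRect((p[:,:2]*1000).astype(np.float32)))
m2=m&(W[...,2]>.151);p=W[m2];print('top',len(p),p.mean(0),cv2.minAreaRect((p[:,:2]*1000).astype(np.float32)))
np.savez('/tmp/w11.npz',W=W,px=c['pixels'])
P=np.concatenate([cloud(np.load('/tmp/scene0.npz')).reshape(-1,3),cloud(np.load('/tmp/side0.npz')).reshape(-1,3),W.reshape(-1,3)]);P=P[~np.isnan(P[:,0])]
ys=np.arange(.1,.52,.025);print('       ',' '.join(f'{y*100:4.0f}' for y in ys))
for x in np.arange(.4,.82,.025):
    r=[]
    for y in ys:
        k=(abs(P[:,0]-x)<.0125)&(abs(P[:,1]-y)<.0125)&(P[:,2]<.45)
        r.append(f'{np.percentile(P[k,2],95)*100:4.0f}' if k.any() else '   .')
    print(f'{x:.3f}  ',' '.join(r))
E
```

```text
{'t': 13.92, 'p': array([0.5706, 0.062 , 0.259 ]), 'q': array([-0.4475,  0.5477, -0.5475,  0.4472]), 'f': array([-0.1, -0.3, -0.9]), 'g': 0.602} -11.515656588962372
1626 [0.5701 0.0642 0.1124] ((570.1298828125, 63.485595703125), (34.12152099609375, 52.28852844238281), 78.7457504272461)
handle 1901 [0.5945 0.1875 0.153 ] 0.1380832833359767 0.1566883049012285 ((595.3045654296875, 187.90321350097656), (11.718467712402344, 97.37340545654297), 78.67340087890625)
top 1706 [0.5949 0.1878 0.1533] ((595.184814453125, 187.95022583007812), (11.02003002166748, 97.10261535644531), 78.47417449951172)
          10   12   15   18   20   22   25   27   30   32   35   37   40   42   45   47   50
0.400      5    5    5    4    0    0    0    0    0    0    0    0    5    5    0    0    0
0.425      8    8    8    7    5    5    5    5    0    0    0    6    6    6  -38   -0    0
0.450      7    8    8    8    8    8    8    7    5    0   12   12   15   14  -38    0    0
0.475      5    5    5    5    7    7    7    7   30   30   30   30   30   30   30   30   30
0.500     36   12   12    6    5    5    
[... 467 characters left out ...]
   .   30   30   30   30   30   30   30   33   33
0.650     12   12   12   15   12   12   12    .   30   31   30   30   30   30   33   33   32
0.675      6   12   12   12   12   12   12    .   30   30   30   30   30   30   33   33   31
0.700      0    0   10   12   12   12    .    .   30   30   30   30   30   30   33   33   32
0.725     12   12   13   13   17   13    0   13   30   38   39   41   39   39   32   33   33
0.750     12   12   15   15   18   14    0    0   30   40   41   45   44   40   33   33   33
0.775     11   11   12   13   13   13    0    0    0   35   34   44   44   40   30   30   30
0.800      4    1    .    .    .    .    .    .    .    .    .   41   39   33   30   30   30
```

View pics/wrist_11.png

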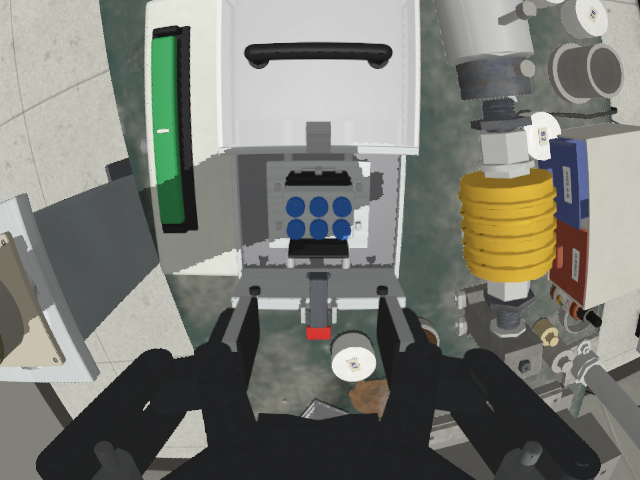

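```bash
python3 - <<'E'
from workcell import *
from h import *
o=get_obs();print(line(o));plan(o,(.5952,.188,.200),78.5)
E
```

```text
{'t': 13.97, 'p': array([0.5703, 0.0619, 0.2583]), 'q': array([-0.4479,  0.5479, -0.5473,  0.4468]), 'f': array([-0.6,  0.5, -1. ]), 'g': 0.517}
shift [-0.1285  0.0582 -0.0007] turn [ 0.0018 -1.571  -0.0008]
```

Request:
send_rows:
  motion:
    - [60, 0, 0, 0, 0, -0.06, 0]
    - [60, 0, 0, 0, 0, -0.18, 0]
    - [60, -0.01, 0, 0, 0, -0.3, 0]
    - [60, -0.025, 0, 0, 0, -0.42, 0]
    - [60, -0.04, 0, 0, 0, -0.54, 0]
    - [60, -0.055, 0, 0, 0, -0.66, 0]
    - [60, -0.07, 0, 0, 0, -0.78, 0]
    - [60, -0.085, 0, 0, 0, -0.9, 0]
    - [60, -0.1, 0, 0, 0, -1.02, 0]
    - [60, -0.115, 0, 0, 0, -1.14, 0]

```text
clock: 14.8
position: [0.5934, 0.1752, 0.2578]
ee_rot: [0.673, -0.218, 0.217, -0.672]
ft_force: [-0.5, 1.2, 0.4]
grip_width: 0.602
```

```bash
python3 - <<'E'
from workcell import *
from h import *
o=get_obs();print(line(o),yaw(o),o['joint_pos']);plan(o,(.5952,.188,.200),78.5)
E
```

```text
{'t': 14.8, 'p': array([0.5934, 0.1752, 0.2578]), 'q': array([ 0.6733, -0.2184,  0.2169, -0.6723]), 'f': array([-0.5,  1.2,  0.4]), 'g': 0.602} 54.14317737985429 [-0.1895  0.3179 -0.2191  1.4281  0.0687  1.4055  0.5355]
shift [-0.006   0.0578  0.0115] turn [ 0.0016 -0.4251 -0.0019]
```

Request:
send_rows:
  motion:
    - [60, -0.006, 0, 0.012, 0, -0.12, 0]
    - [60, -0.006, 0, 0.012, 0, -0.24, 0]
    - [60, -0.006, 0.01, 0.012, 0, -0.36, 0]
    - [60, -0.006, 0.03, 0.012, 0, -0.43, 0]
    - [60, -0.006, 0.05, 0.012, 0, -0.43, 0]
    - [60, -0.006, 0.058, 0.012, 0, -0.43, 0]
    - [60, -0.006, 0.058, 0.012, 0, -0.43, 0]
    - [60, -0.006, 0.058, 0.012, 0, -0.43, 0]

```text
clock: 15.47
position: [0.5959, 0.1878, 0.201]
ee_rot: [0.704, -0.072, 0.071, -0.703]
ft_force: [0.4, -0.2, 1.2]
grip_width: 0.601
```

```bash
python3 - <<'E'
from workcell import *
from h import *
o,c,W=snap("wrist","12",get_obs,camera);print(line(o),yaw(o));
m=(c['pixels'].max(-1)<60)&(abs(W[...,2]-.150)<.012)&(np.hypot(W[...,0]-.595,W[...,1]-.185)<.06)
p=W[m];print('handle',len(p),p.mean(0),cv2.minAreaRect((p[:,:2]*1000).astype(np.float32)))
plan(o,(.5952,.188,.132),78.5)
E
```

```text
{'t': 15.47, 'p': array([0.5959, 0.1878, 0.201 ]), 'q': array([ 0.7037, -0.0718,  0.071 , -0.7033]), 'f': array([ 0.4, -0.2,  1.2]), 'g': 0.601} 78.40631099588015
handle 3130 [0.5894 0.1896 0.1533] ((593.8655395507812, 188.66192626953125), (11.280956268310547, 96.79285430908203), 78.5559310913086)
shift [-0.0006  0.069   0.0001] turn [ 0.0006 -0.0016 -0.0012]
```

View pics/wrist_12.png

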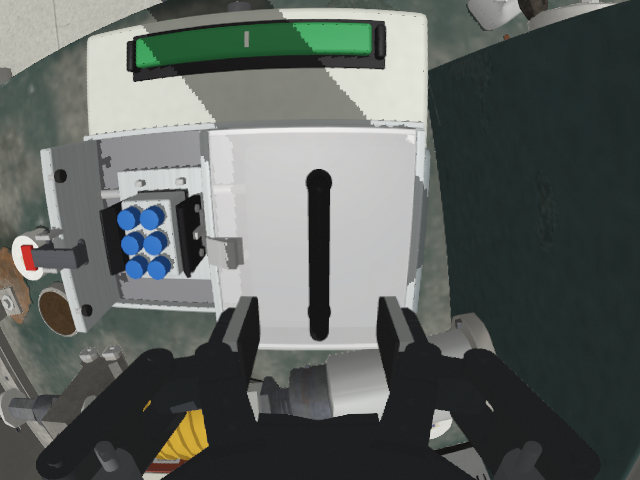

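Block sits between the cheeks; the bar is straight between the jaws (column ~318). Descend and grip it.

Request:
send_rows:
  motion:
    - [60, 0, 0.015, 0, 0, 0, 0]
    - [60, 0, 0.035, 0, 0, 0, 0]
    - [60, 0, 0.055, 0, 0, 0, 0]
    - [60, 0, 0.067, 0, 0, 0, 0]
    - [60, 0, 0.067, 0, 0, 0, 0]
    - [5, 0, 0.067, 0, 0, 0, 0]
    - [5, 0, 0.067, 0, 0, 0, 0]
    - [5, 0, 0.067, 0, 0, 0, 0]
    - [5, 0, 0.067, 0, 0, 0, 0]
    - [5, 0, 0.067, 0, 0, 0, 0]
  squeeze: 30

```text
clock: 16.35
position: [0.5969, 0.1882, 0.1359]
ee_rot: [-0.703, 0.07, -0.072, 0.704]
ft_force: [-1.5, 0.3, 6.8]
grip_width: 0.125
```

```bash
python3 - <<'E'
from workcell import *
from h import *
o=get_obs();print(line(o),yaw(o))
E
```

```text
{'t': 16.35, 'p': array([0.5969, 0.1882, 0.1359]), 'q': array([-0.7032,  0.0704, -0.072 ,  0.7038]), 'f': array([-1.5,  0.3,  6.8]), 'g': 0.125} 78.43626465296558
```

Request:
send_rows:
  motion:
    - [5, 0, 0, -0.004, 0, 0, 0]
    - [5, 0, 0, -0.012, 0, 0, 0]
    - [5, 0, 0, -0.024, 0, 0, 0]
    - [5, 0, 0, -0.038, 0, 0, 0]
    - [5, 0, 0, -0.053, 0, 0, 0]
    - [5, 0, 0, -0.068, 0, 0, 0]
    - [5, 0, 0, -0.083, 0, 0, 0]
    - [5, 0, 0, -0.098, 0, 0, 0]
    - [5, 0, 0, -0.11, 0, 0, 0]
    - [5, 0, 0, -0.11, 0, 0, 0]

```text
clock: 17.18
position: [0.575, 0.08, 0.1359]
ee_rot: [-0.703, 0.07, -0.073, 0.704]
ft_force: [1.1, 2.1, 6.7]
grip_width: 0.125
```

Request:
send_rows:
  motion:
    - [5, 0, 0, -0.003, 0, 0, 0]
    - [5, 0, 0, -0.008, 0, 0, 0]
    - [5, 0, 0, -0.013, 0, 0, 0]
    - [5, 0, 0, -0.018, 0, 0, 0]
    - [5, 0, 0, -0.022, 0, 0, 0]
    - [5, 0, 0, -0.024, 0, 0, 0]
    - [5, 0, 0, -0.026, 0, 0, 0]
    - [5, 0, 0, -0.027, 0, 0, 0]
    - [5, 0, 0, -0.027, 0, 0, 0]

```text
clock: 17.93
position: [0.5725, 0.0677, 0.1361]
ee_rot: [-0.698, 0.064, -0.071, 0.71]
ft_force: [22.9, 42.8, -13.2]
grip_width: 0.122
```

```bash
python3 - <<'E'
from workcell import *
from h import *
o,c,W=snap("scene","13",get_obs,camera);print(line(o),yaw(o))
e=np.array([.1994,.9799]);print('travel',(o['position'][:2]-[.5969,.1882])@e)
cv2.imwrite('pics/s13z.png',cv2.resize(c['pixels'][100:290,190:390,::-1],None,fx=3.5,fy=3.5,interpolation=cv2.INTER_CUBIC))
E
```

```text
{'t': 17.93, 'p': array([0.5725, 0.0677, 0.1361]), 'q': array([-0.6976,  0.0639, -0.0708,  0.7101]), 'f': array([ 22.9,  42.8, -13.2]), 'g': 0.122} 79.07409736629602
travel -0.12293714267273426
```

View pics/s13z.png

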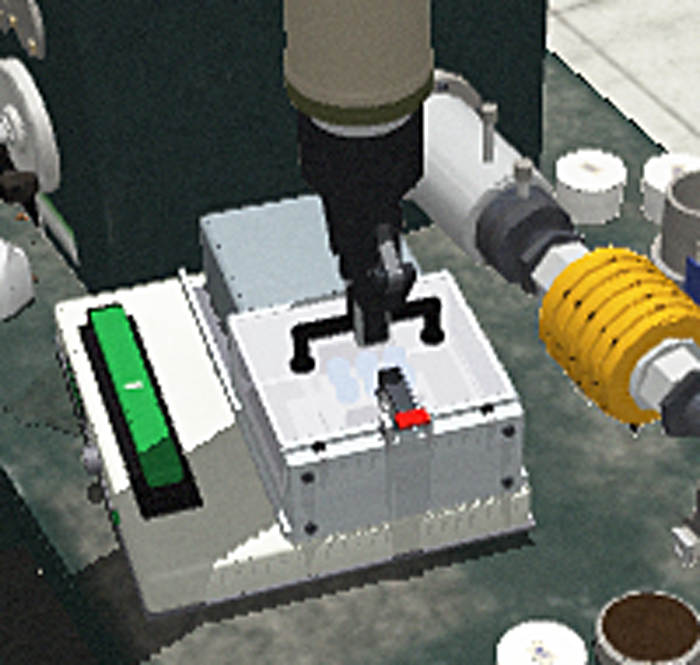

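Request:
send_rows:
  motion:
    - [5, 0, 0, 0.004, 0, 0, 0]
    - [5, 0, 0, 0.009, 0, 0, 0]
    - [5, 0, 0, 0.012, 0, 0, 0]
    - [5, 0, 0, 0.012, 0, 0, 0]

```text
clock: 18.32
position: [0.5727, 0.0687, 0.1359]
ee_rot: [-0.702, 0.069, -0.072, 0.705]
ft_force: [4.3, 9.8, 3.1]
grip_width: 0.127
```

```bash
python3 - <<'E'
from workcell import *
from h import *
o,c,W=snap("side","14",get_obs,camera);print(line(o),yaw(o))
e=np.array([.1994,.9799]);print('travel',(o['position'][:2]-[.5969,.1882])@e)
cv2.imwrite('pics/d14z.png',cv2.resize(c['pixels'][220:420,220:420,::-1],None,fx=3,fy=3,interpolation=cv2.INTER_CUBIC))
E
```

```text
{'t': 18.32, 'p': array([0.5727, 0.0687, 0.1359]), 'q': array([-0.7022,  0.0688, -0.0718,  0.705 ]), 'f': array([4.3, 9.8, 3.1]), 'g': 0.127} 78.5960492346281
travel -0.12189220520146005
```

View pics/d14z.png

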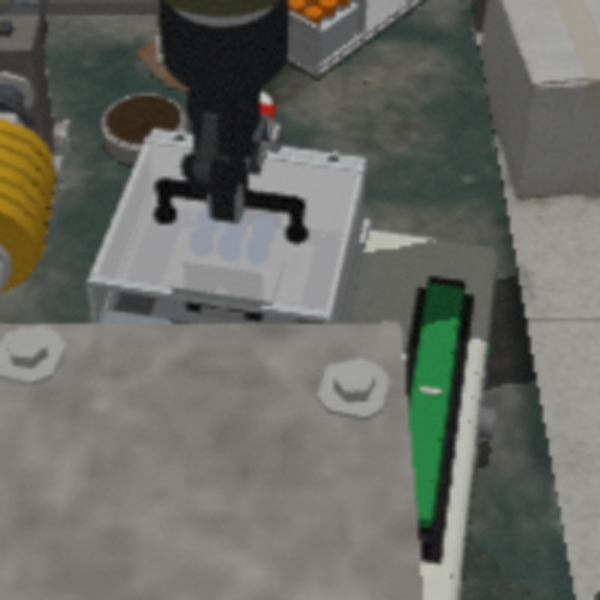

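Request:
send_rows:
  motion:
    - [5, 0, 0, 0.002, 0, 0, 0]
    - [5, 0, 0, 0.003, 0, 0, 0]
    - [5, 0, 0, 0.003, 0, 0, 0]

```text
clock: 18.62
position: [0.5729, 0.0694, 0.1359]
ee_rot: [-0.703, 0.07, -0.072, 0.704]
ft_force: [1.3, 4.1, 6.5]
grip_width: 0.125
```

Request:
send_rows:
  motion:
    - [25, 0, 0, 0, 0, 0, 0]
    - [40, 0, 0, 0, 0, 0, 0]
    - [40, 0, 0, 0, 0, 0, 0]
    - [40, 0, 0, 0, 0, 0, 0]
    - [40, 0, -0.03, 0, 0, 0, 0]
    - [40, 0, -0.06, 0, 0, 0, 0]
    - [40, 0, -0.09, 0, 0, 0, 0]
    - [40, 0, -0.1, 0, 0, 0, 0]
    - [0, 0, -0.1, 0, 0, 0, 0]
    - [0, 0, -0.1, 0, 0, 0, 0]

```text
clock: 19.45
position: [0.5717, 0.0682, 0.234]
ee_rot: [0.704, -0.071, 0.071, -0.703]
ft_force: [-0.5, -0.1, -1.3]
grip_width: 0.128
```

```bash
python3 - <<'E'
from workcell import *
from h import *
o,c,W=snap("scene","15",get_obs,camera);print(line(o),yaw(o))
cv2.imwrite('pics/s15z.png',cv2.resize(c['pixels'][100:290,190:390,::-1],None,fx=3.5,fy=3.5,interpolation=cv2.INTER_CUBIC))
o,c,W=snap("wrist","15",get_obs,camera)
m=(c['pixels'].max(-1)<60)&(abs(W[...,2]-.153)<.006)&(np.hypot(W[...,0]-.572,W[...,1]-.069)<.06)
p=W[m];print('handle',len(p),p.mean(0),cv2.minAreaRect((p[:,:2]*1000).astype(np.float32)))
E
```

```text
{'t': 19.45, 'p': array([0.5717, 0.0682, 0.234 ]), 'q': array([ 0.7035, -0.0712,  0.0714, -0.7035]), 'f': array([-0.5, -0.1, -1.3]), 'g': 0.128} 78.4263853359232
handle 2334 [0.5639 0.0711 0.1534] ((570.43017578125, 70.22452545166016), (11.54250717163086, 98.6576919555664), 78.10267639160156)
```

View pics/wrist_15.png

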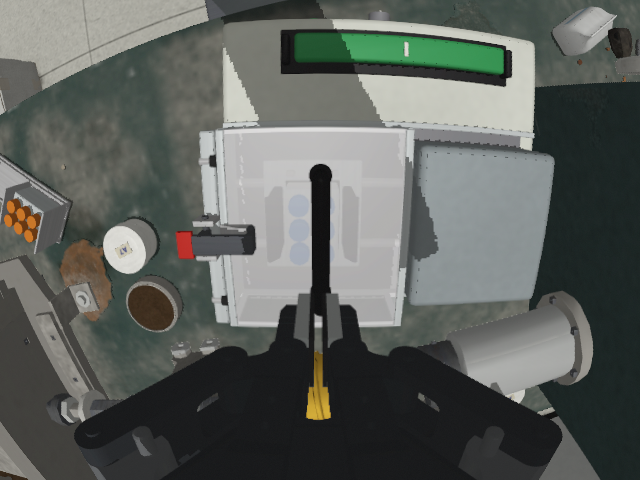

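View pics/s15z.png

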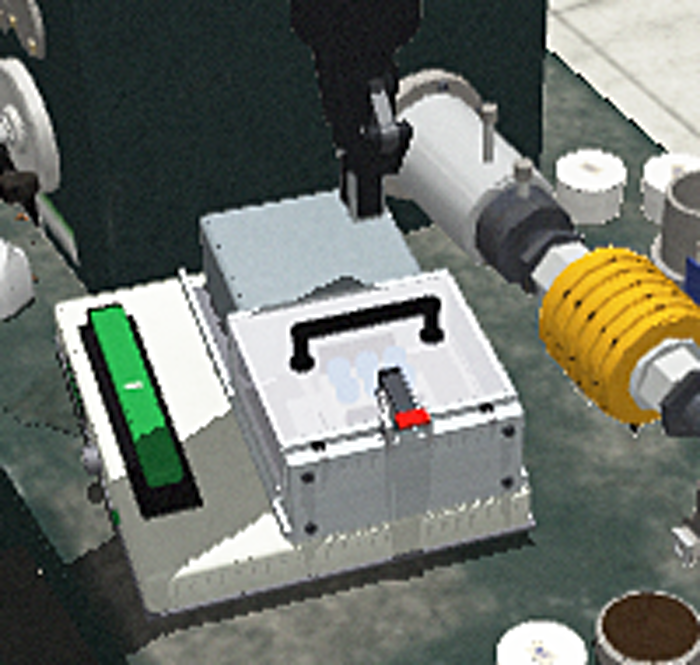

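```bash
python3 - <<'E'
from workcell import *
from h import *
def pawl(W,px,lab,c0):
    e=np.array([.1994,.9799]);ex=np.array([.9799,-.1994])
    d=W[...,:2]-np.array(c0);y=d@e;x=d@ex
    for a in np.arange(-.125,-.02,.01):
        k=(abs(x)<.006)&(y>=a)&(y<a+.01)&(W[...,2]>.05)
        if k.sum()>3: print(lab,round(a,3),k.sum(),np.median(W[k],0)[2].round(4),W[k][:,2].max().round(4))
seat=(.5698,.0634)
d=np.load('/tmp/w7.npz');pawl(d['W'],d['px'],'open',seat)
o,c,W=snap("wrist","16",get_obs,camera);pawl(W,c['pixels'],'now',seat)
EE=0
E
```

```text
open -0.125 42 0.2106 0.2116
open -0.115 710 0.2109 0.2122
open -0.105 688 0.2102 0.2121
open -0.095 4276 0.2515 0.2644
open -0.085 2779 0.1924 0.2694
open -0.075 510 0.1436 0.1453
open -0.065 543 0.1436 0.1457
open -0.055 634 0.1435 0.1453
open -0.045 527 0.143 0.1454
open -0.035 430 0.1062 0.1116
open -0.025 269 0.0643 0.0658
now -0.095 178 0.1437 0.1459
now -0.085 229 0.1436 0.1453
now -0.075 313 0.1433 0.1456
now -0.065 278 0.1434 0.1458
now -0.055 560 0.3246 0.3307
now -0.045 1327 0.3217 0.3305
now -0.035 1851 0.3078 0.3283
now -0.025 880 0.2895 0.3
```

```bash
python3 - <<'E'
from workcell import *
from h import *
o,c,W=snap("wrist","17",get_obs,camera);print(line(o),yaw(o))
hsv=cv2.cvtColor(c['pixels'],cv2.COLOR_RGB2HSV)
g=(cv2.inRange(hsv,(50,120,40),(80,255,255))>0)&(abs(W[...,2]-.074)<.006);p=W[g];print(g.sum(),p.mean(0),cv2.minAreaRect((p[:,:2]*1000).astype(np.float32)))
m=(c['pixels'].min(-1)>150);mm=np.zeros_like(m);mm[40:58,398:414]=m[40:58,398:414];print('mark',mm.sum(),W[mm].mean(0))
plan(o,(.4440,.1665,.234),78.4)
E
```

```text
{'t': 19.6, 'p': array([0.571 , 0.0682, 0.2326]), 'q': array([ 0.7038, -0.0721,  0.0703, -0.7033]), 'f': array([-1.4,  0.3,  0.4]), 'g': 0.0} 78.43758316418344
5755 [0.4446 0.1611 0.0742] ((444.85601806640625, 165.75067138671875), (179.170166015625, 24.907672882080078), 78.46452331542969)
mark 58 [0.4449 0.1666 0.0748]
shift [-0.1441 -0.0011  0.0709] turn [ 0.0009  0.0007 -0.0024]
```

Request:
send_rows:
  motion:
    - [0, -0.012, 0, 0.006, 0, 0, 0]
    - [0, -0.035, 0, 0.017, 0, 0, 0]
    - [0, -0.062, 0, 0.03, 0, 0, 0]
    - [0, -0.09, 0, 0.044, 0, 0, 0]
    - [0, -0.115, 0, 0.057, 0, 0, 0]
    - [0, -0.135, 0.02, 0.067, 0, 0, 0]
    - [0, -0.143, 0.055, 0.071, 0, 0, 0]
    - [0, -0.143, 0.09, 0.071, 0, 0, 0]
    - [0, -0.143, 0.125, 0.071, 0, 0, 0]
    - [0, -0.143, 0.14, 0.071, 0, 0, 0]

```text
clock: 20.48
position: [0.4424, 0.1661, 0.09]
ee_rot: [0.704, -0.073, 0.069, -0.703]
ft_force: [0.0, -0.8, -0.4]
grip_width: 0.0
```

Request:
send_rows:
  motion:
    - [0, 0, 0, 0, 0, 0, 0]
    - [0, 0, 0, 0, 0, 0, 0]

```text
clock: 20.65
position: [0.4449, 0.1668, 0.094]
ee_rot: [0.704, -0.072, 0.07, -0.703]
ft_force: [0.6, -0.0, 0.6]
grip_width: 0.0
```

```bash
python3 - <<'E'
from workcell import *
from h import *
o=get_obs();print(line(o),yaw(o));plan(o,(.4449,.1665,.067),78.4)
o,c,W=snap("scene","18",get_obs,camera)
cv2.imwrite('pics/s18z.png',cv2.resize(c['pixels'][100:290,170:370,::-1],None,fx=3.5,fy=3.5,interpolation=cv2.INTER_CUBIC))
E
```

```text
{'t': 20.65, 'p': array([0.4449, 0.1668, 0.094 ]), 'q': array([ 0.7037, -0.0716,  0.0704, -0.7033]), 'f': array([ 0.6, -0. ,  0.6]), 'g': 0.0} 78.47044604258916
shift [ 0.0001  0.027  -0.0003] turn [ 0.0007  0.0012 -0.0016]
```

View pics/s18z.png

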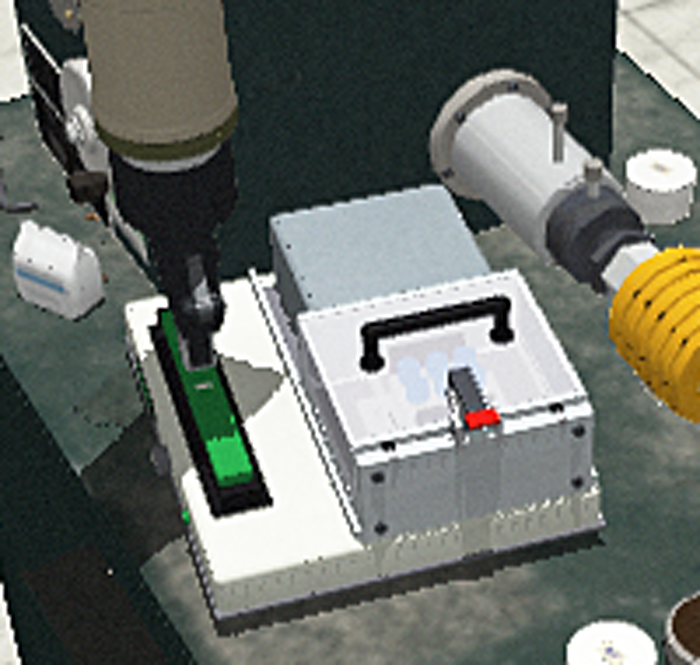

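Above the mark. Lower gradually until about 6.5 N with 7 mm of travel.

Request:
send_rows:
  motion:
    - [0, 0, 0.006, 0, 0, 0, 0]
    - [0, 0, 0.013, 0, 0, 0, 0]
    - [0, 0, 0.018, 0, 0, 0, 0]
    - [0, 0, 0.022, 0, 0, 0, 0]
    - [0, 0, 0.024, 0, 0, 0, 0]
    - [0, 0, 0.025, 0, 0, 0, 0]
    - [0, 0, 0.025, 0, 0, 0, 0]

```text
clock: 21.28
position: [0.4459, 0.1666, 0.0694]
ee_rot: [0.704, -0.071, 0.071, -0.704]
ft_force: [-1.3, -1.4, 3.7]
grip_width: 0.001
```

Request:
send_rows:
  motion:
    - [0, 0, 0.0015, 0, 0, 0, 0]
    - [0, 0, 0.0025, 0, 0, 0, 0]
    - [0, 0, 0.0025, 0, 0, 0, 0]
    - [0, 0, 0.0025, 0, 0, 0, 0]

```text
clock: 21.62
position: [0.446, 0.1666, 0.0671]
ee_rot: [-0.703, 0.071, -0.071, 0.704]
ft_force: [-1.3, -1.5, 5.9]
grip_width: 0.002
```

Request:
send_rows:
  motion:
    - [0, 0, 0.001, 0, 0, 0, 0]
    - [0, 0, 0.002, 0, 0, 0, 0]
    - [0, 0, 0.003, 0, 0, 0, 0]
    - [0, 0, 0.003, 0, 0, 0, 0]
    - [0, 0, 0.003, 0, 0, 0, 0]

```text
clock: 22.03
position: [0.4462, 0.1668, 0.0663]
ee_rot: [0.704, -0.071, 0.072, -0.703]
ft_force: [-14.2, -5.5, 36.5]
grip_width: 0.002
```

```bash
python3 - <<'E'
from workcell import *
from h import *
o,c,W=snap("wrist","19",get_obs,camera);print(line(o))
hsv=cv2.cvtColor(c['pixels'],cv2.COLOR_RGB2HSV)
g=(cv2.inRange(hsv,(50,120,30),(80,255,255))>0)&(abs(W[...,2]-.068)<.012);p=W[g]
t=(p[:,:2]-[.4449,.1665])@[.1994,.9799];print(g.sum())
for a in np.arange(-.1,.1,.02):
    k=(t>=a)&(t<a+.02)
    if k.sum()>20: print(round(a,2),k.sum(),np.median(p[k,2]))
E
```

```text
{'t': 22.03, 'p': array([0.4462, 0.1668, 0.0663]), 'q': array([ 0.7036, -0.0709,  0.0716, -0.7034]), 'f': array([-14.2,  -5.5,  36.5]), 'g': 0.002}
16902
-0.1 771 0.0677756811236021
-0.08 1910 0.06774431256010553
-0.06 2139 0.06750268881333443
-0.04 2312 0.06718338738566229
-0.02 1383 0.06670837289396817
0.0 1241 0.0663180007859088
0.02 2307 0.06644787097111424
0.04 2165 0.06620160660022173
0.06 1926 0.06595370359449411
0.08 748 0.06565212880039159
```

Request:
send_rows:
  motion:
    - [0, 0, -0.003, 0, 0, 0, 0]
    - [0, 0, -0.004, 0, 0, 0, 0]
    - [0, 0, -0.004, 0, 0, 0, 0]
    - [0, 0, -0.008, 0, 0, 0, 0]
    - [0, 0, -0.016, 0, 0, 0, 0]
    - [0, 0, -0.035, 0, 0, 0, 0]
    - [0, 0, -0.065, 0, 0, 0, 0]
    - [0, 0, -0.1, 0, 0, 0, 0]
    - [0, 0, -0.13, 0, 0, 0, 0]
    - [0, 0, -0.14, 0, 0, 0, 0]

```text
clock: 22.92
position: [0.4472, 0.1675, 0.2086]
ee_rot: [-0.703, 0.069, -0.073, 0.704]
ft_force: [0.6, 1.1, 0.6]
grip_width: 0.002
```

Request:
send_rows:
  motion:
    - [0, 0, 0, 0, 0, 0, 0]
    - [0, 0, 0, 0, 0, 0, 0]
    - [0, 0, 0, 0, 0, 0, 0]

```text
clock: 23.17
position: [0.4451, 0.1663, 0.2025]
ee_rot: [0.704, -0.072, 0.071, -0.703]
ft_force: [0.2, -0.8, 0.4]
grip_width: 0.001
```

```bash
python3 - <<'E'
from workcell import *
from h import *
o,c,W=snap("wrist","20",get_obs,camera);print(line(o))
hsv=cv2.cvtColor(c['pixels'],cv2.COLOR_RGB2HSV)
g=(cv2.inRange(hsv,(50,120,30),(80,255,255))>0)&(abs(W[...,2]-.072)<.012);p=W[g];print('bar z',np.median(p[:,2]))
o,c,W=snap("scene","20",get_obs,camera)
e=np.array([.1994,.9799]);ex=np.array([.9799,-.1994]);d=W[...,:2]-np.array([.5698,.0634]);y=d@e;x=d@ex
k=(abs(x)<.006)&(y>-.1)&(y<-.045)&(W[...,2]>.12);print('pawl z',W[k][:,2].min(),W[k][:,2].max(),k.sum())
m=(c['pixels'].max(-1)<50)&(abs(W[...,2]-.150)<.012)&(np.hypot(W[...,0]-.57,W[...,1]-.07)<.06);p=W[m];print('handle',cv2.minAreaRect((p[:,:2]*1000).astype(np.float32)))
cv2.imwrite('pics/s20z.png',cv2.resize(c['pixels'][120:420,190:420,::-1],None,fx=2,fy=2,interpolation=cv2.INTER_CUBIC))
E
```

```text
{'t': 23.17, 'p': array([0.4451, 0.1663, 0.2025]), 'q': array([ 0.7038, -0.0719,  0.0706, -0.7032]), 'f': array([ 0.2, -0.8,  0.4]), 'g': 0.001}
bar z 0.0743316349522084
pawl z 0.12012493026999227 0.14798288504321422 117
handle ((568.9317626953125, 67.0659408569336), (77.3292236328125, 70.87574768066406), 32.3975830078125)
```

View pics/s20z.png

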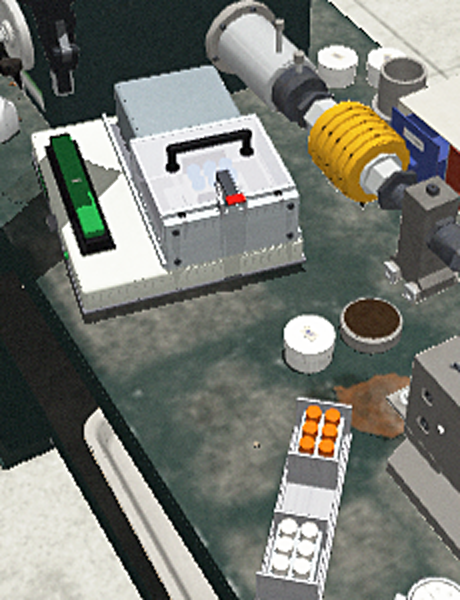

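Everything is in place: guard shut, pawl down, bar back up at z = 74 mm, the other blocks, tin and ring standing, and the arm clear.

```bash
python3 - <<'E'
from workcell import *
print(hand_in())
E
```

```text
the job is handed in; nothing more can be done
None
```

I loaded the blue-capped block, shut and latched the guard, pressed and released the start bar, then handed the job in at about 23 s. No verdict was reported. The block could not go straight from rack to carriage, so I gripped it across its width, set it down on the free table and took it again by its ends.

**Last checks:**
- **Block:** before the guard was shut, the cap tops were at 0.112 m, as they should be for a seated block, and the centre was within about 1 mm of the mat centre. Afterwards I saw it only through the clear roof.
- **Guard:** it stayed shut when I let go. The pawl lay flat at its rest height of 0.1435 m when checked before the bar was pressed.
- **Start bar:** it bottomed with about 0.012 rad of tilt and came back up to 74 mm.
- **Bystanders:** the other two blocks, the tin and the ring look undisturbed in the last picture; I did not re-measure their positions.

**What disagreed or went over:**
- **Guard travel:** the guard shut after about 122 mm of travel, not the 137 mm I had assumed. It therefore met its stop with about 50 N on the wrist for a moment before I eased off. The grip was by the fingers, not the gripper's body.
- **Start bar force:** the press peaked at about 37 N vertical (about 40 N in all), because I commanded past the bottom stop. The fingertips were shut on the bar at the time.
- **Final scene-camera check:** my handle and pawl numbers from that picture were unusable because other surfaces got into the mask. The final state after the press therefore rests on the picture and the earlier wrist measurements.

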